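# Tighten the clamp nut between the cheeks of a sealing press

### The arm

A 6-joint arm with a two-finger parallel gripper is mounted at the origin on the work surface. World frame = base frame: x ahead of the robot, y to its left, z up, the work surface at z = 0. Lengths are in m, angles in degrees, forces in N, time in s.
With the tool pointing down it reaches from about 0.3 to 0.75 m from the base axis. Payload 8.5 kg.
Tool frame: the origin (TCP) lies on the centre line of the jaws, within the pads' length; the fingertips stand 14 mm ahead of it and the grasp point (between the pads) lies 5 mm behind it; z points along the fingers, y is the direction in which the jaws open and shut (so a half turn about z gives the same grasp; the last joint's range is limited). The gripper opens to 85 mm and grips with 20 to 120 N. Pads are 22 mm wide; open, the fingers measure 114 mm over their backs; the gripper's body (76 mm by 85 mm) begins 54 mm behind the grasp point. The pads swing forward as they close: fully open they stand 13 mm farther back than shut.
Start: joints at [60.201, 21.807, 74.336, -0, 83.858, -12.336], TCP at [0.165, 0.525, 0.245] pointing down, gripper open.
Joint ranges: [-178.18, 178.18], [-50.72, 133.34], [12.68, 142.11], [-81.47, 261.47], [9.98, 163.14], [-165.26, 165.26]. Speed limits (degrees/s): [136.94, 136.94, 180, 180, 180, 180].

### API

Orientations are given as a 3x3 rotation matrix whose columns are the frame's x, y, z axes.
In Python, from rig import env, optics, order, finder gives the robot as it stands.
- The arm moves only by the tool play_rows, never from a script. Its argument "commands" is a list of rows, each an object of numbers: "grip": the closure, from -1 (fully open) to 1 (shut); "x", "y", "z": the shift along the tool's x, y, z in m; "rx", "ry", "rz": the turn, a rotation vector about the tool's x, y, z in rad. A call has 1 to 12 rows; each row shifts and turns the commanded pose from where the row before left it, along the tool's axes as they then stand; what a row does not reach is not made up. A row lasts 1/8 s, in which the tool goes at most 62.5 mm and 10.7 degrees, less where a joint would pass 70% of its speed; a pose out of reach is approached as far as the arm can. A call is refused whole if a number of a shift passes 0.0625 or a number of a turn 0.188, either way. A call with a gripper value outside its range is refused whole. The fingers move at their own pace and stop on an object; "squeeze" is the grip in N (left out, the last holds). Time passes only in rows, so rows that do not move let the fingers close. It gives the time, the measured TCP pose, the force and the opening at its end, in the units of the state.
- env.observe(): the state, without advancing time (a new reading comes with each control period).
- optics.get_image(name): name is "scene" or "top" or "wrist"; returns a dict with "color" (384x512x3 uint8, blue, green, red), "range_z" (384x512 float32, m along the optical axis (not along the pixel's ray), 0 where there is no reading), "fov_y" (degrees; the focal length in pixels is half the picture's height over the tangent of half this angle, whatever the lens; pixels are square), "cx", "cy" (the principal point, pixels), "dist_coeffs" ([k1, k2, p1, p2, k3] as OpenCV has them; the pictures are not rectified), "cam_to_world" (4x4, takes a point from camera to world coordinates). Camera axes: x right, y down, z forward; pixel columns grow to the right and rows downward; lengths in m; the calibration is good to about 2 mm. A picture is of the moment at which its call begins.
- order.close_job(): hands the job in, once; it reports no verdict.
Trained networks look in the newest picture that a camera, given by its name, has taken for a name from the list of things; names that differ only in an ending like _2 or _b are one class to them, and where a whole thing is asked for, a point or a joint stands for the part that bears it (a point fixed in the world has none). Each returns a list of dicts, best first, with "conf" (0 to 1); they miss things now and then, are a little off and sometimes report something else, mostly with a low value. They report only what shows in the picture. A call takes as long as a camera call. They do not tell look-alikes from the thing itself.
- finder.boxes_of(camera, thing): "point" ([x, y, z] in m, in world coordinates, good to about 4 mm: the middle of the surface that is visible of it).
The state is a dict: "time_s": time; "q": joint angles; "qvel": joint speeds; "joint_efforts": joint torques, N m; "position": TCP position; "tool_rot": TCP orientation; "ft_force": force on the tool from outside, world axes, zero at the start; "wrist_torque": the same for the moment, N m; "grip_width": finger opening in m.
Only numpy, scipy, OpenCV 4.12 (cv2) and the standard library are available. Lean on these libraries where they do the work, as an engineer would, in place of code of your own. Each camera call takes 0.05 s, during which the arm holds its last target.

### The job

With the blue-handled ring wrench from the black mat, tighten the big brass nut on the yellow press base (clockwise seen from above) until it comes up firmly snug on its stop; the cheeks beside it leave only a short swing, so lift the wrench off and reseat it for another stroke. Go by feel: pull it snug (roughly 1 newton-metre) but do not over-tighten, and do not bang anything against the cheeks or push on the press with the gripper. Then lay the wrench back flat on the mat, let go of it, and leave everything else where it is.

Things in the scene. Friction and masses are not known exactly. Their poses are not given: they have to be found in the camera images.
- wrench: ring wrench, 0.3 kg. Origin: centre of the hex ring at its underside; z up, handle along its own -x. Opening 38.6 mm across flats (flats face x and every 60 deg from it), ring 14 mm thick, 62 mm over outer corners. Shank 14 mm wide, 10 high; blue handle 16 mm wide, 26 high, 80 to 170 mm from the origin, underside level with the ring's. Balances about 105 mm from the origin.
- press: yellow press base, fixed: plate 220 x 180 x 15 mm, origin at the centre of its underside, z up. The nut's vertical axis is 30 mm along its +x; the wrench handle reaches in from its open -x side. Two short capped guide pins, 61 mm high, stand 62 mm behind the nut's axis, 40 mm to each side. It carries cheeks, column and nut; the gripper must not push on any of it (over 5 N).
- cheeks: two yellow upright cheeks left and right of the nut, fixed to the press base (same origin and axes): inner faces at y = +62 and -62 mm, 6 mm thick, from x = -20 to +95 mm, z = 15 to 75 mm. They stop the handle of a seated wrench at about 0.78 rad of wrench yaw either side of the press base's yaw. Over 10 N on them is a bang.
- nut_seat (a point): on the nut's axis at its underside, 35 mm above the bench: the wrench's origin comes here when fully down on the steel flange. Turns with the nut, z up. Brass hex 36 mm across flats (flats face x and every 60 deg from it): wrench yawed like it, or by 60 deg steps from it, fits with 1.3 mm all round, 0.14 rad play each way. Hex 16 mm high, then a cone 5 mm high; stud top 27 mm up.
- nut (a joint): how far the nut has been turned clockwise (seen from above) on its column, rad; grows as it tightens. It starts 1.3 to 1.7 rad short of its stop, turns with about 0.3 N m of steady friction and stays where it is left. Where it comes up tight has to be felt: the torque then climbs steeply.
- column (a joint): twist of the steel column and flange under the nut in its stiff sprung bush, rad, clockwise positive, 0 at rest: 1 N m on the nut twists it 0.067 rad and it springs back. About 0.02 while the nut runs freely; over 0.047 (0.7 N m) with the nut on its stop counts as snug; over 0.13 (2 N m) is over-tightened.
- mat: black rubber tool mat, fixed on the bench, 320 x 150 x 3 mm, origin at the centre of its underside, x along its length.
- washer: loose steel washer, 28 mm across, 4 mm thick, lying at the far end of the mat: leave alone; origin centre of underside
- screwdriver: green-handled screwdriver 180 mm long lying between the work places: leave alone
- jar: glass jar, 56 mm across, 75 mm high, white cap: leave alone; origin centre of underside
- cup: open white plastic cup, 76 mm across, 100 mm high: leave alone; origin centre of underside
- spool: grey plastic film spool standing on its flange, 90 mm across, 68 mm high: leave alone; origin centre of underside
- carton: cardboard carton 90 x 70 x 60 mm: leave alone; origin centre of underside
Things that resemble listed ones, but are neither listed nor needed, are in the scene too. What is meant by the wrench is not red, and is the smaller of those in its own colour.

How it is judged (in metres and radians):
On the way, in this order (a step that is already met when the one before it is completed fails the run):
1. the wrench is seated on the nut (horizontal distance between wrench and nut_seat below 0.005 m and z of wrench in the frame of nut_seat below 0.006 m and angle between wrench's own z axis and vertical below 0.12 rad), for 0.1 s.
2. with the wrench on, the nut has been turned through a first stroke (joint past 0.72 rad) (all of step 1 and value of joint nut above 0.72 rad).
3. the wrench has been lifted off the nut again (z of wrench in the frame of nut_seat above 0.018 m), for 0.1 s.
4. the wrench is reseated and the nut pulled snug on its stop (past 1.85 rad, column twist over 0.047 rad) (all of step 1 and value of joint nut above 1.85 rad and value of joint column above 0.047 rad), for 0.1 s.
At the end, for the whole second after the job is handed in: The nut is on its stop (joint nut over 1.84 rad) and the wrench lies flat and still, released, on the mat: the centre of its ring over the mat (within 75 mm of the mat's centre line; between 100 mm to the mat's -x and 160 mm to its +x), underside within 5 mm of the mat's surface, tilt under 0.1 rad (value of joint nut above 1.84 rad and x of wrench in the frame of mat between -0.1 and 0.16 m and y of wrench in the frame of mat between -0.075 and 0.075 m and z of wrench in the frame of mat below 0.008 m and angle between wrench's own z axis and vertical below 0.1 rad and linear speed of wrench below 0.02 m/s and contact force between wrench and the fingers below 0.1 N); the robot touches nothing.
It fails at once if the nut is over-tightened or forced: the column twists past 0.13 rad (2 N m) either way (value of joint column above 0.13 rad or value of joint column below -0.13 rad).
It fails at once if anything bangs against the cheeks (over 10 N) (contact force between cheeks and anything else above 10 N).
It fails at once if the gripper itself pushes on the press base, its cheeks or its nut (over 5 N) (contact force between the fingers and press above 5 N).
It fails at once if another loose thing is disturbed (moved over 20 mm) (distance of any of washer, screwdriver, jar, cup, spool, carton from where it was at the start of the episode above 0.02 m).
It also fails if it takes over 72 s, if anything falls off the work surface, if the arm or the gripper's body presses on something with over 40 N, if the wrist force passes 120 N, or if a joint passes its speed limit or range.

## Working session

There is one attempt and no reset: what is moved stays moved. The work goes in short steps, Python scripts to look and compute and a tool call to move; the robot and the scene stay as the last step left them, time stands still between calls to the robot, and variables do not carry over. Pictures are saved under pics/ and viewed, and the job is handed in when it is done.

Besides the shell and the picture viewer there is one more tool, called after "Emit:" as a command line: name --argument value ..., lists and objects as JSON in quotes. play_rows: Moves the arm, as the interface text tells. Its arguments: {"type":"object","properties":{"commands":{"type":"array"},"squeeze":{"type":"number"}},"required":["commands"]}

```bash
mkdir -p pics; ls
cat > h.py <<'E'
import numpy as np, cv2
from rig import env, optics, order, finder
def K(im):
    h,w=im['color'].shape[:2]; f=h/2/np.tan(np.radians(im['fov_y'])/2)
    return np.array([[f,0,im['cx']],[0,f,im['cy']],[0,0,1]])
def cloud(im):
    k=K(im); h,w=im['range_z'].shape
    u,v=np.meshgrid(np.arange(w),np.arange(h))
    p=cv2.undistortPoints(np.stack([u,v],-1).reshape(-1,1,2).astype(np.float64),k,np.array(im['dist_coeffs'],float)).reshape(h,w,2)
    z=im['range_z']; c=np.dstack([p[...,0]*z,p[...,1]*z,z])
    T=np.array(im['cam_to_world']); W=c@T[:3,:3].T+T[:3,3]
    W[z==0]=np.nan
    return W
def proj(im,P):
    T=np.linalg.inv(np.array(im['cam_to_world'])); P=np.atleast_2d(P)
    c=P@T[:3,:3].T+T[:3,3]
    return cv2.projectPoints(c.reshape(-1,1,3),np.zeros(3),np.zeros(3),K(im),np.array(im['dist_coeffs'],float))[0].reshape(-1,2)
def st():
    s=env.observe()
    np.set_printoptions(precision=4,suppress=True)
    for k in ['time_s','q','position','tool_rot','ft_force','wrist_torque','grip_width']: print(k,np.array(s[k]).tolist() if k!='tool_rot' else np.round(s[k],4).tolist())
    return s
E
python3 - <<'E'
from h import *
st()
for n in ['scene','top']:
    im=optics.get_image(n); cv2.imwrite(f'pics/{n}0.png',im['color']); print(n,im['fov_y'],np.array(im['cam_to_world']).round(3).tolist())
    for t in ['wrench','press','nut_seat','mat','washer','screwdriver','jar','cup','spool','carton','cheeks']:
        print(t,[(np.round(d['point'],3).tolist(),round(d['conf'],2)) for d in finder.boxes_of(n,t)])
E
```

```text
pics
time_s 0.0
q [60.20109186316508, 21.84095673733336, 74.38550121927676, -0.0009491152360589903, 83.85694021974108, -12.335928832894945]
position [0.16491752752864408, 0.5244056567087971, 0.24470767113635064]
tool_rot [[-0.9539, 0.3001, -0.0007], [0.3001, 0.9539, -0.0013], [0.0003, -0.0014, -1.0]]
ft_force [0.5483948575245468, -0.32351521459016075, 0.6147328034234013]
wrist_torque [0.011654570405678443, -0.05014613037542449, 0.008348278119072619]
grip_width 0.08553693157186032
scene 51.88926429382222 [[0.293, 0.794, -0.533, 1.15], [0.956, -0.237, 0.174, -0.218], [0.012, -0.56, -0.828, 1.046], [0.0, 0.0, 0.0, 1.0]]
wrench [([0.327, -0.186, 0.014], 0.92), ([0.591, 0.188, 0.019], 0.9), ([0.239, 0.267, 0.015], 0.66)]
press [([0.584, -0.171, 0.012], 0.65)]
nut_seat [([0.599, -0.108, 0.057], 0.61), ([0.596, -0.162, 0.059], 0.44)]
mat [([0.634, 0.17, 0.002], 0.59), ([0.765, 0.011, 0.071], 0.46)]
washer []
screwdriver [([0.425, 0.01, 0.022], 0.8)]
jar [([0.762, 0.013, 0.072], 0.58)]
cup [([0.655, 0.492, 0.066], 0.9)]
spool [([0.623, -0.488, 0.067], 0.83)]
carton [([0.428, 0.477, 0.061], 0.65)]
cheeks [([0.601, -0.109, 0.058], 0.77)]
top 43.39612164313498 [[0.017, -0.991, 0.13, 0.343], [-1.0, -0.018, -0.01, 0.002], [0.012, -0.129, -0.992, 1.463], [0.0, 0.0, 0.0, 1.0]]
wrench [([0.297, -0.182, 0.014], 0.86), ([0.241, 0.262, 0.019], 0.82), ([0.585, 0.189, 0.018], 0.74), ([0.606, -0.481, 0.071], 0.23)]
press [([0.562, -0.164, 0.017], 0.82)]
nut_seat [([0.59, -0.162, 0.052], 0.65)]
mat [([0.602, 0.177, 0.004], 0.64)]
washer []
screwdriver [([0.416, 0.009, 0.02], 0.78)]
jar [([0.741, 0.018, 0.074], 0.74)]
cup [([0.653, 0.507, 0.056], 0.85)]
spool [([0.605, -0.483, 0.068], 0.87), ([0.582, 0.19, 0.018], 0.55)]
carton [([0.408, 0.482, 0.057], 0.59)]
cheeks [([0.596, -0.209, 0.071], 0.93), ([0.742, 0.013, 0.073], 0.63)]
```

View pics/scene0.png

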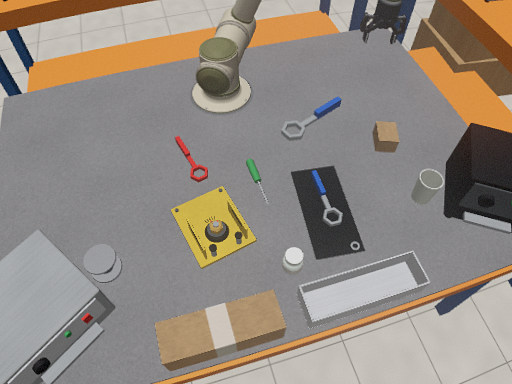

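View pics/top0.png

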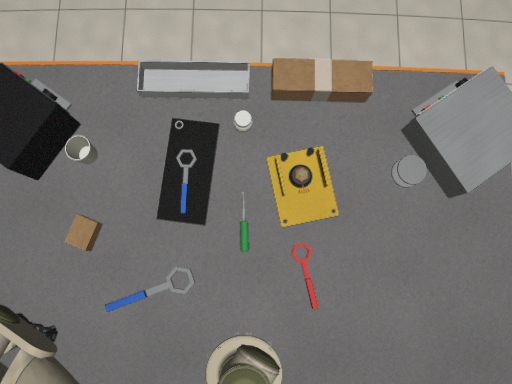

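In the top view, three things could be taken for the wrench:
- the red one at (306,275), ruled out by colour
- the large blue one at (150,288), which is off the mat and bigger
- the small blue one on the mat at (185,180), which is my choice

Next I'll check it in a close crop and measure it.

Run:
```python
from h import *
im=optics.get_image('top'); c=im['color']; W=cloud(im)
cv2.imwrite('pics/crop1.png',np.hstack([cv2.resize(c[110:230,145:225],None,fx=4.5,fy=4.5),cv2.resize(c[130:240,255:345],None,fx=4,fy=4.9)[:540]]))
hsv=cv2.cvtColor(c,cv2.COLOR_BGR2HSV)
def rect(m,name):
    p=W[m];p=p[~np.isnan(p[:,0])]
    r=cv2.minAreaRect((p[:,:2]*1000).astype(np.float32)); print(name,m.sum(),r,'z',np.percentile(p[:,2],[5,50,95]))
sub=np.zeros(c.shape[:2],bool); sub[110:230,145:230]=1
blue=(abs(hsv[...,0].astype(int)-110)<15)&(hsv[...,1]>120)
rect(blue&sub,'handle')
sub2=np.zeros_like(sub); sub2[115:225,160:220]=1
mat=(c.max(2)<40)&sub
rect(mat,'mat')
ring=sub&(c.min(2)>70)&(W[...,2]>0.008); rect(ring,'steel')
sub=np.zeros_like(sub); sub[130:240,255:345]=1
yel=sub&(abs(hsv[...,0].astype(int)-25)<8)&(hsv[...,1]>150)&(W[...,2]<0.025)
rect(yel,'plate')
ch=sub&(W[...,2]>0.06); rect(ch,'high')
np.save('/tmp/W.npy',W)
```

```text
Traceback (most recent call last):
ValueError: all the input array dimensions except for the concatenation axis must match exactly, but along dimension 0, the array at index 0 has size 540 and the array at index 1 has size 539
```

```bash
cat > m.py <<'E'
from h import *
im=optics.get_image('top'); c=im['color']; W=cloud(im)
cv2.imwrite('pics/crop1.png',np.hstack([cv2.resize(c[110:230,145:225],(360,540)),cv2.resize(c[130:240,255:345],(440,540))]))
hsv=cv2.cvtColor(c,cv2.COLOR_BGR2HSV)
def rect(m,name):
    p=W[m];p=p[~np.isnan(p[:,0])]
    r=cv2.minAreaRect((p[:,:2]*1000).astype(np.float32)); print(name,m.sum(),np.round(r[0],1),np.round(r[1],1),r[2],'z',np.percentile(p[:,2],[5,50,95]))
sub=np.zeros(c.shape[:2],bool); sub[110:230,145:230]=1
blue=(abs(hsv[...,0].astype(int)-110)<15)&(hsv[...,1]>120)
rect(blue&sub,'handle')
mat=(c.max(2)<40)&sub
rect(mat,'mat')
ring=sub&(c.min(2)>70)&(W[...,2]>0.008); rect(ring,'steel')
sub=np.zeros_like(sub); sub[130:240,255:345]=1
yel=sub&(abs(hsv[...,0].astype(int)-25)<8)&(hsv[...,1]>150)&(W[...,2]<0.025)
rect(yel,'plate')
ch=sub&(W[...,2]>0.06); rect(ch,'high')
E
python3 m.py
```

```text
handle 204 [516.4 193.4] [22.3 91.5] 88.80748748779297 z [0.00175271 0.02738814 0.03289645]
mat 4024 [606.  183.9] [146. 316.] 83.71424102783203 z [-0.00265018  0.0026022   0.00794288]
steel 253 [612.2 182.8] [368.1 237.9] 3.551431179046631 z [0.00865626 0.01448854 0.02051961]
plate 3214 [ 563.1 -168.2] [218.4 181.3] 12.590241432189941 z [0.00898429 0.01445296 0.01946249]
high 276 [ 601.4 -157.8] [120.4 135.6] 13.11634349822998 z [0.06074635 0.07056684 0.0777692 ]
```

View pics/crop1.png

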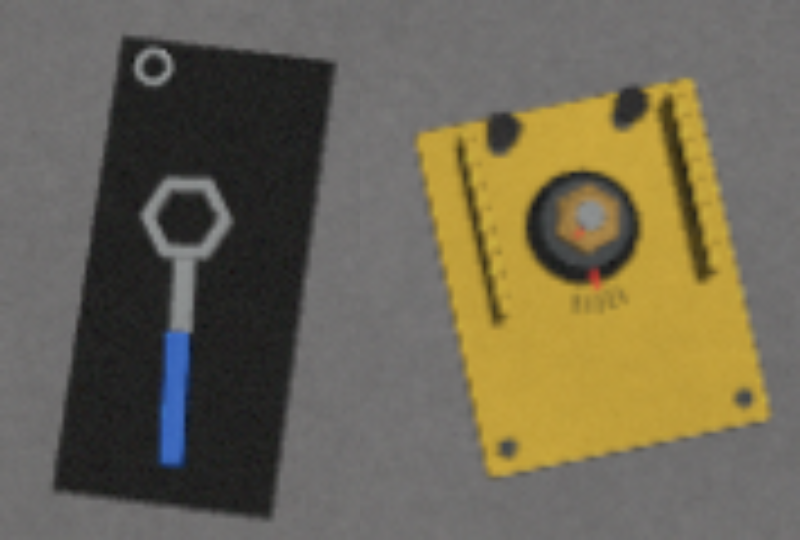

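The crop shows the small blue-handled ring wrench lying on the mat, ring at about (187,218) in the left panel. The nut at about (588,215) in the right panel has an orange mark. Next is the wrist camera.

```bash
cat >> h.py <<'E'
from scipy.spatial.transform import Rotation as R
def plan(pos,phi,n,start=None):
    """rows to TCP pos, tool x yaw phi (deg), straight down; print"""
    s=env.observe(); p0=np.array(s['position']); R0=np.array(s['tool_rot'])
    if start is not None: p0,R0=start
    ph=np.radians(phi); R1=np.array([[np.cos(ph),np.sin(ph),0],[np.sin(ph),-np.cos(ph),0],[0,0,-1]])
    rv=R.from_matrix(R0.T@R1).as_rotvec()
    dR=R.from_rotvec(rv/n).as_matrix(); Rc=R0.copy(); p1=np.array(pos)
    for i in range(n):
        d=Rc.T@(p1-p0)/n
        print('x %.4f y %.4f z %.4f | r %.4f %.4f %.4f'%(*d,*(rv/n))); Rc=Rc@dR
E
python3 - <<'E'
from h import *
im=optics.get_image('wrist'); s=env.observe()
T=np.array(im['cam_to_world']); R0=np.array(s['tool_rot'])
print((R0.T@T[:3,:3]).round(3).tolist(), (R0.T@(T[:3,3]-s['position'])).round(4), im['fov_y'])
cv2.imwrite('pics/w0.png',im['color'])
plan([0.50,-0.15,0.32],12,17)
E
```

```text
[[-0.001, -0.962, -0.273], [1.0, -0.001, 0.001], [-0.001, -0.273, 0.962]] [ 0.0692  0.001  -0.1289] 64.71410399814025
x -0.0307 y -0.0319 z -0.0044 | r 0.0000 -0.0000 0.1546
x -0.0353 y -0.0268 z -0.0044 | r 0.0000 -0.0000 0.1546
x -0.0390 y -0.0211 z -0.0044 | r 0.0000 -0.0000 0.1546
x -0.0417 y -0.0148 z -0.0044 | r 0.0000 -0.0000 0.1546
x -0.0435 y -0.0082 z -0.0044 | r 0.0000 -0.0000 0.1546
x -0.0443 y -0.0014 z -0.0044 | r 0.0000 -0.0000 0.1546
x -0.0440 y 0.0054 z -0.0044 | r 0.0000 -0.0000 0.1546
x -0.0426 y 0.0121 z -0.0044 | r 0.0000 -0.0000 0.1546
x -0.0403 y 0.0185 z -0.0044 | r 0.0000 -0.0000 0.1546
x -0.0369 y 0.0245 z -0.0044 | r 0.0000 -0.0000 0.1546
x -0.0327 y 0.0299 z -0.0044 | r 0.0000 -0.0000 0.1546
x -0.0277 y 0.0346 z -0.0044 | r 0.0000 -0.0000 0.1546
x -0.0221 y 0.0384 z -0.0044 | r 0.0000 -0.0000 0.1546
x -0.0159 y 0.0414 z -0.0044 | r 0.0000 -0.0000 0.1546
x -0.0093 y 0.0433 z -0.0044 | r 0.0000 -0.0000 0.1546
x -0.0026 y 0.0442 z -0.0044 | r 0.0000 -0.0000 0.1546
x 0.0043 y 0.0441 z -0.0044 | r 0.0000 -0.0000 0.1546
```

View pics/w0.png

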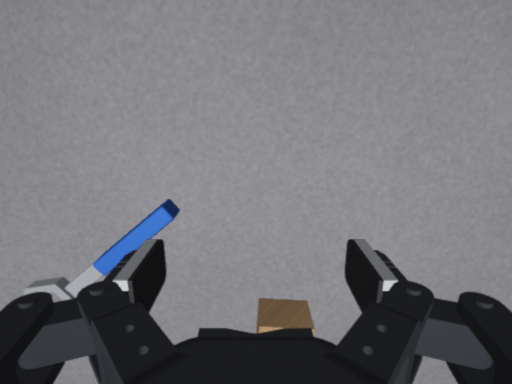

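Run:
```python
from h import *
plan([0.59,0.19,0.22],0,16)
```

```text
x -0.0316 y -0.0120 z 0.0016 | r 0.0000 -0.0000 0.1773
x -0.0332 y -0.0062 z 0.0016 | r 0.0000 -0.0000 0.1773
x -0.0338 y -0.0003 z 0.0016 | r 0.0000 -0.0000 0.1773
x -0.0333 y 0.0057 z 0.0016 | r 0.0000 -0.0000 0.1773
x -0.0318 y 0.0115 z 0.0016 | r 0.0000 -0.0000 0.1773
x -0.0293 y 0.0169 z 0.0016 | r 0.0000 -0.0000 0.1773
x -0.0258 y 0.0218 z 0.0016 | r 0.0000 -0.0000 0.1773
x -0.0216 y 0.0260 z 0.0016 | r 0.0000 -0.0000 0.1773
x -0.0166 y 0.0294 z 0.0016 | r 0.0000 -0.0000 0.1773
x -0.0112 y 0.0319 z 0.0016 | r 0.0000 -0.0000 0.1773
x -0.0054 y 0.0334 z 0.0016 | r 0.0000 -0.0000 0.1773
x 0.0006 y 0.0338 z 0.0016 | r 0.0000 -0.0000 0.1773
x 0.0065 y 0.0332 z 0.0016 | r 0.0000 -0.0000 0.1773
x 0.0123 y 0.0315 z 0.0016 | r 0.0000 -0.0000 0.1773
x 0.0176 y 0.0288 z 0.0016 | r 0.0000 -0.0000 0.1773
x 0.0225 y 0.0253 z 0.0016 | r 0.0000 -0.0000 0.1773
```

Emit:
play_rows --commands '[{"grip": -1,"x": -0.032,"y": -0.012,"z": 0.002,"rz": 0.177},{"x": -0.033,"y": -0.006,"z": 0.002,"rz": 0.177},{"x": -0.034,"y": 0,"z": 0.002,"rz": 0.177},{"x": -0.033,"y": 0.006,"z": 0.002,"rz": 0.177},{"x": -0.032,"y": 0.011,"z": 0.002,"rz": 0.177},{"x": -0.029,"y": 0.017,"z": 0.002,"rz": 0.177},{"x": -0.026,"y": 0.022,"z": 0.002,"rz": 0.177},{"x": -0.022,"y": 0.026,"z": 0.002,"rz": 0.177},{"x": -0.017,"y": 0.029,"z": 0.001,"rz": 0.177},{"x": -0.011,"y": 0.032,"z": 0.001,"rz": 0.177},{"x": -0.005,"y": 0.033,"z": 0.001,"rz": 0.177},{"x": 0.001,"y": 0.034,"z": 0.001,"rz": 0.177}]'

```text
invalid input at $.commands[0]: expected keys grip, x, y, z, rx, ry, rz
```

Emit:
play_rows --commands '[{"x": 0.006,"y": 0.033,"z": 0.002,"rz": 0.177},{"x": 0.012,"y": 0.032,"z": 0.002,"rz": 0.177},{"x": 0.018,"y": 0.029,"z": 0.002,"rz": 0.177},{"x": 0.022,"y": 0.025,"z": 0.002,"rz": 0.177},{},{}]'

```text
invalid input at $.commands[0]: expected keys grip, x, y, z, rx, ry, rz
```

Run:
```python
from h import *
st()
im=optics.get_image('wrist')
cv2.imwrite('pics/w1.png',im['color']); np.savez('/tmp/w1.npz',**im)
plan([0.56,-0.17,0.22],12,8)
```

```text
time_s 1.35
q [60.20158221384989, 21.8047158675973, 74.33391991112761, -0.0005985437076685147, 83.85900549105916, -12.33696162674729]
position [0.16504291968969123, 0.5246368469713079, 0.24535127423608616]
tool_rot [[-0.9539, 0.3001, 0.0], [0.3001, 0.9539, 0.0], [-0.0, 0.0, -1.0]]
ft_force [0.38104232251152503, 0.4108490094857997, 0.6727119947652859]
wrist_torque [-0.02921525087401182, -0.0019395666529110143, 0.026041046395757453]
grip_width 0.0856655308628673
x -0.0732 y -0.0680 z 0.0032 | r -0.0000 0.0000 0.3284
x -0.0912 y -0.0408 z 0.0032 | r -0.0000 0.0000 0.3284
x -0.0995 y -0.0092 z 0.0032 | r -0.0000 0.0000 0.3284
x -0.0971 y 0.0234 z 0.0032 | r -0.0000 0.0000 0.3284
x -0.0844 y 0.0535 z 0.0032 | r -0.0000 0.0000 0.3284
x -0.0626 y 0.0778 z 0.0032 | r -0.0000 0.0000 0.3284
x -0.0342 y 0.0939 z 0.0032 | r -0.0000 0.0000 0.3284
x -0.0021 y 0.0999 z 0.0032 | r -0.0000 0.0000 0.3284
```

View pics/w1.png

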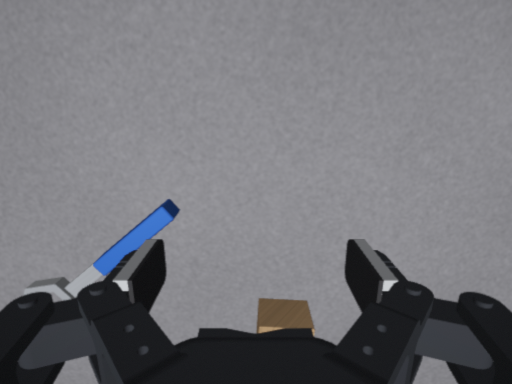

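The rows were refused because every row needs all the keys. I'll have plan print complete rows.

Emit:
play_rows --commands '[{"grip": -1,"x": -0.032,"y": -0.012,"z": 0.002,"rx": 0,"ry": 0,"rz": 0.177},{"grip": -1,"x": -0.033,"y": -0.006,"z": 0.002,"rx": 0,"ry": 0,"rz": 0.177},{"grip": -1,"x": -0.034,"y": 0,"z": 0.002,"rx": 0,"ry": 0,"rz": 0.177},{"grip": -1,"x": -0.033,"y": 0.006,"z": 0.002,"rx": 0,"ry": 0,"rz": 0.177},{"grip": -1,"x": -0.032,"y": 0.011,"z": 0.002,"rx": 0,"ry": 0,"rz": 0.177},{"grip": -1,"x": -0.029,"y": 0.017,"z": 0.002,"rx": 0,"ry": 0,"rz": 0.177},{"grip": -1,"x": -0.026,"y": 0.022,"z": 0.002,"rx": 0,"ry": 0,"rz": 0.177},{"grip": -1,"x": -0.022,"y": 0.026,"z": 0.002,"rx": 0,"ry": 0,"rz": 0.177},{"grip": -1,"x": -0.017,"y": 0.029,"z": 0.001,"rx": 0,"ry": 0,"rz": 0.177},{"grip": -1,"x": -0.011,"y": 0.032,"z": 0.001,"rx": 0,"ry": 0,"rz": 0.177},{"grip": -1,"x": -0.005,"y": 0.033,"z": 0.001,"rx": 0,"ry": 0,"rz": 0.177},{"grip": -1,"x": 0.001,"y": 0.034,"z": 0.001,"rx": 0,"ry": 0,"rz": 0.177}]'

```text
time_s: 2.9
position: [0.4854, 0.274, 0.2253]
tool_rot: [[0.76, 0.65, 0.0], [0.65, -0.76, 0.0], [0.0, 0.0, -1.0]]
ft_force: [0.3, 0.2, -0.4]
grip_width: 0.0858
```

Emit:
play_rows --commands '[{"grip": -1,"x": 0.006,"y": 0.033,"z": 0.002,"rx": 0,"ry": 0,"rz": 0.177},{"grip": -1,"x": 0.012,"y": 0.032,"z": 0.002,"rx": 0,"ry": 0,"rz": 0.177},{"grip": -1,"x": 0.018,"y": 0.029,"z": 0.002,"rx": 0,"ry": 0,"rz": 0.177},{"grip": -1,"x": 0.022,"y": 0.025,"z": 0.002,"rx": 0,"ry": 0,"rz": 0.177},{"grip": -1,"x": 0,"y": 0,"z": 0,"rx": 0,"ry": 0,"rz": 0},{"grip": -1,"x": 0,"y": 0,"z": 0,"rx": 0,"ry": 0,"rz": 0}]'

```text
time_s: 3.65
position: [0.5901, 0.1912, 0.2173]
tool_rot: [[1.0, 0.007, -0.0], [0.007, -1.0, 0.0], [-0.0, -0.0, -1.0]]
ft_force: [-0.2, 0.4, 0.3]
grip_width: 0.085
```

Run:
```python
from h import *
st()
im=optics.get_image('wrist')
cv2.imwrite('pics/w2.png',im['color']); np.savez('/tmp/w2.npz',**im)
plan([0.56,-0.17,0.22],12,8)
```

```text
time_s 3.65
q [7.02593633664173, 30.061948517565405, 65.10516347410515, 0.011515995406140756, 84.85864973693909, 96.64249944047558]
position [0.5900896727076499, 0.1911631723703597, 0.21727683769234526]
tool_rot [[1.0, 0.0067, -0.0005], [0.0067, -1.0, 0.0001], [-0.0005, -0.0001, -1.0]]
ft_force [-0.20948982703192745, 0.41306626930346424, 0.26861249664870723]
wrist_torque [-0.0061547881249075795, 0.023953777545434412, 0.027544844519151932]
grip_width 0.08503522652348565
x -0.0041 y 0.0452 z -0.0003 | r -0.0000 0.0000 -0.0253
x -0.0052 y 0.0450 z -0.0003 | r -0.0000 0.0000 -0.0253
x -0.0063 y 0.0449 z -0.0003 | r -0.0000 0.0000 -0.0253
x -0.0075 y 0.0447 z -0.0003 | r -0.0000 0.0000 -0.0253
x -0.0086 y 0.0445 z -0.0003 | r -0.0000 0.0000 -0.0253
x -0.0097 y 0.0443 z -0.0003 | r -0.0000 0.0000 -0.0253
x -0.0108 y 0.0440 z -0.0003 | r -0.0000 0.0000 -0.0253
x -0.0119 y 0.0437 z -0.0003 | r -0.0000 0.0000 -0.0253
```

View pics/w2.png

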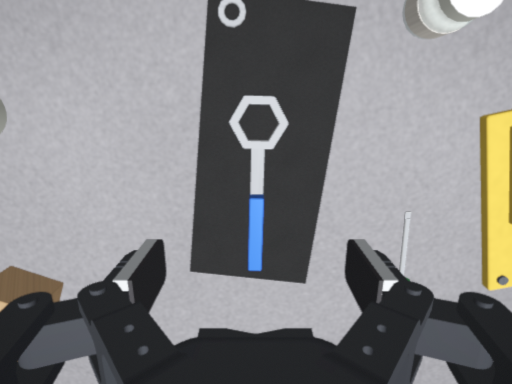

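The wrist view shows the wrench whole, with its ring at (259,122) and its handle ending at (255,270). The washer is at (232,11) and the mat is clear around the wrench. I'll measure it while moving to the press.

```bash
cat >> h.py <<'E'
def ray(im,uv,z):
    uv=np.atleast_2d(uv).astype(float)
    p=cv2.undistortPoints(uv.reshape(-1,1,2),K(im),np.array(im['dist_coeffs'],float)).reshape(-1,2)
    T=np.array(im['cam_to_world']); d=np.c_[p,np.ones(len(p))]@T[:3,:3].T; o=T[:3,3]
    return o+d*((z-o[2])/d[:,2])[:,None]
E
python3 - <<'E'
from h import *
im=dict(np.load('/tmp/w2.npz')); c=im['color']; hsv=cv2.cvtColor(c,cv2.COLOR_BGR2HSV)
roi=np.zeros(c.shape[:2],np.uint8); roi[85:285,215:300]=255
blue=((abs(hsv[...,0].astype(int)-108)<15)&(hsv[...,1]>120)&(roi>0)).astype(np.uint8)
n,l,s,_=cv2.connectedComponentsWithStats(blue); k=1+s[1:,4].argmax()
v,u=np.where(l==k); P=ray(im,np.c_[u,v],0.029)[:,:2]*1000
print('handle',cv2.minAreaRect(P.astype(np.float32)))
st_=((c.min(2)>120)&(roi>0)&(np.arange(384)[:,None]<152)).astype(np.uint8)
cn,h=cv2.findContours(st_,cv2.RETR_CCOMP,cv2.CHAIN_APPROX_NONE)
for q,hh in zip(cn,h[0]):
    if cv2.contourArea(q)>200:
        m=cv2.moments(q); cc=[m['m10']/m['m00'],m['m01']/m['m00']]
        print('hole' if hh[3]>=0 else 'outer',cv2.contourArea(q),cc,(ray(im,[cc],0.017)*1000).round(1),(ray(im,[cc],0.003)*1000).round(1))
W=cloud(im); 
print('z mat',np.nanmedian(W[200:260,215:235,2]),'handle',np.nanmedian(W[v,u,2]))
E
```

```text
handle ((517.8917236328125, 191.7021484375), (17.111473083496094, 93.50645446777344), 88.96294403076172)
outer 2404.0 [258.31024681087075, 122.29339988907375] [[641.5 189.4  17. ]] [[640.7 189.2   3. ]]
hole 1126.0 [258.3108348134991, 122.15186500888099] [[641.6 189.4  17. ]] [[640.8 189.2   3. ]]
z mat 0.003368237004316016 handle 0.029112612630858847
```

Emit:
play_rows --commands '[{"grip": -1,"x": -0.004,"y": 0.045,"z": 0,"rx": 0,"ry": 0,"rz": -0.025},{"grip": -1,"x": -0.005,"y": 0.045,"z": 0,"rx": 0,"ry": 0,"rz": -0.025},{"grip": -1,"x": -0.006,"y": 0.045,"z": 0,"rx": 0,"ry": 0,"rz": -0.025},{"grip": -1,"x": -0.007,"y": 0.045,"z": 0,"rx": 0,"ry": 0,"rz": -0.025},{"grip": -1,"x": -0.009,"y": 0.045,"z": 0,"rx": 0,"ry": 0,"rz": -0.025},{"grip": -1,"x": -0.01,"y": 0.044,"z": 0,"rx": 0,"ry": 0,"rz": -0.025},{"grip": -1,"x": -0.011,"y": 0.044,"z": 0,"rx": 0,"ry": 0,"rz": -0.025},{"grip": -1,"x": -0.012,"y": 0.044,"z": 0,"rx": 0,"ry": 0,"rz": -0.025},{"grip": -1,"x": 0,"y": 0,"z": 0,"rx": 0,"ry": 0,"rz": 0},{"grip": -1,"x": 0,"y": 0,"z": 0,"rx": 0,"ry": 0,"rz": 0}]'

```text
time_s: 4.95
position: [0.5596, -0.17, 0.2175]
tool_rot: [[0.979, 0.205, 0.0], [0.205, -0.979, 0.0], [0.0, -0.0, -1.0]]
ft_force: [0.2, 0.4, -0.5]
grip_width: 0.0857
```

Run:
```python
from h import *
st()
im=optics.get_image('wrist')
cv2.imwrite('pics/w3.png',im['color']); np.savez('/tmp/w3.npz',**im)
t=optics.get_image('top'); np.savez('/tmp/t3.npz',**t)
```

```text
time_s 4.95
q [-28.49485551525786, 26.4762905687814, 71.35456825756633, 0.02012451790127953, 82.17225451414602, 49.698087332396256]
position [0.559627528146488, -0.16999555791141835, 0.21753270119749812]
tool_rot [[0.9789, 0.2046, 0.0001], [0.2046, -0.9789, 0.0003], [0.0002, -0.0003, -1.0]]
ft_force [0.24434816382577576, 0.3823535226605106, -0.5234426187530354]
wrist_torque [-0.0033471556268337968, 0.013936198214481766, -0.07657200816995033]
grip_width 0.08565043297146077
```

View pics/w3.png

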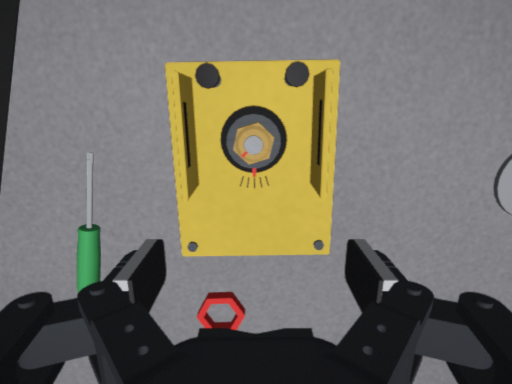

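The press fills the view. The nut is at (253,143), the red column mark at (254,172), the plate corners at about (167,62), (340,61), (330,255) and (182,256), and the cheeks at both sides. Zooming in for the hex angle.

Run:
```python
from h import *
im=dict(np.load('/tmp/w3.npz')); c=im['color']
x0,y0=213,103
crop=cv2.resize(c[y0:y0+80,x0:x0+80],(600,600),interpolation=cv2.INTER_CUBIC); 
cv2.imwrite('pics/nut3.png',crop)
hsv=cv2.cvtColor(c,cv2.COLOR_BGR2HSV)
roi=np.zeros(c.shape[:2],bool); roi[50:265,160:345]=1
yel=roi&(abs(hsv[...,0].astype(int)-25)<6)&(hsv[...,1]>150)
W=cloud(im)
low=yel&(W[...,2]<0.02)
P=W[low][:,:2]; v,u=np.where(low); 
Q=ray(im,np.c_[u,v],0.015)[:,:2]*1000
print('plate',cv2.minAreaRect(Q.astype(np.float32)))
n=np.array(np.where(np.ones((80,80)))).T
b=np.zeros_like(roi); b[120:168,230:278]=1
br=b&(hsv[...,1]>80)&(hsv[...,0]<25)
v,u=np.where(br); print(br.sum(), [hsv[y,x].tolist() for y,x in [(143,240),(130,250),(150,265),(143,253),(155,253)]])
cv2.imwrite('pics/nm3.png',cv2.resize((br[y0:y0+80,x0:x0+80]*255).astype(np.uint8),(600,600),interpolation=0))
print('nut z',np.nanpercentile(W[br][:,2],[5,25,50,75,95]))
```

```text
plate ((562.9432983398438, -166.58480834960938), (216.70925903320312, 176.54339599609375), 12.715461730957031)
1010 [[21, 128, 184], [20, 130, 183], [21, 129, 182], [110, 14, 170], [20, 119, 182]]
nut z [0.01894528 0.05187644 0.05497759 0.05624914 0.05719267]
```

View pics/nut3.png

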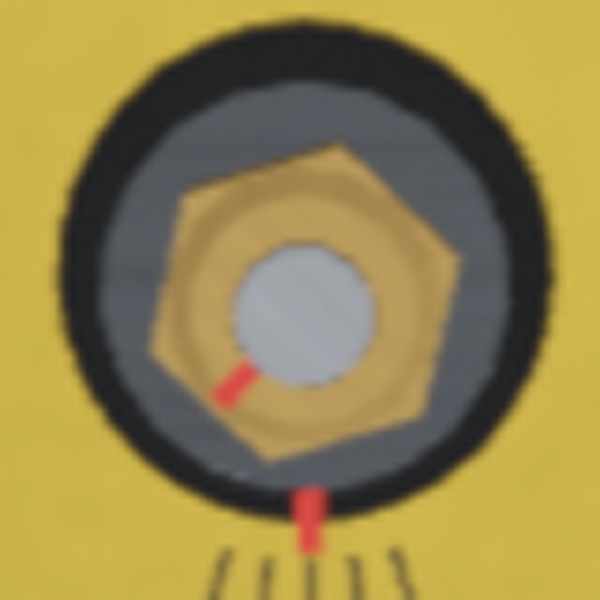

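View pics/nm3.png

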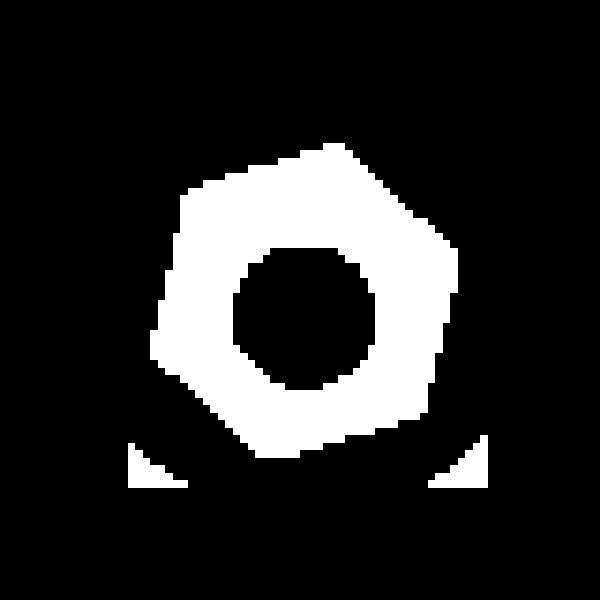

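Run:
```python
from h import *
im=dict(np.load('/tmp/w3.npz'))
C=np.array([(340,145),(462,258),(425,415),(268,462),(150,352),(182,195)],float)
uv=(C+.5)/7.5-.5+[213,103]
P=ray(im,uv,0.051)[:,:2]*1000
c=P.mean(0); print('center',c)
d=P-c; r=np.hypot(*d.T); a=np.degrees(np.arctan2(d[:,1],d[:,0])); print(r.round(1),a.round(1))
# flat yaw: corners at yaw+30+60k
f=(a-30)%60; print(f)
z=np.exp(1j*np.radians(f*6)).mean(); print('nut yaw mod60',np.degrees(np.angle(z))/6%60)
m=ray(im,(np.array([[225,398]])+.5)/7.5-.5+[213,103],0.055)[0,:2]*1000-c; print('mark',np.degrees(np.arctan2(m[1],m[0])))
# plate corners
pc=ray(im,[(167,62),(340,61),(330,255),(182,256)],.015)[:,:2]*1000; print(pc, pc.mean(0))
e=pc[0]-pc[3]; print(np.degrees(np.arctan2(e[1],e[0]))); e=pc[1]-pc[2]; print(np.degrees(np.arctan2(e[1],e[0])))
psi=np.radians(12.7); print('axis from plate',np.array([562.9,-166.6])+30*np.array([np.cos(psi),np.sin(psi)]))
stud=ray(im,(np.array([[305,315]])+.5)/7.5-.5+[213,103],0.062); print(stud)
```

```text
center [ 591.84523623 -160.18933787]
[20.9 21.2 21.2 21.  21.  21.1] [  -0.8  -61.3 -120.3  178.4  118.3   59.6]
[29.19175038 28.66362881 29.72630906 28.44360116 28.2576883  29.64993004]
nut yaw mod60 28.98878405731162
mark 149.626492845088
[[ 650.37306201  -58.33859962]
 [ 687.10471452 -230.28899932]
 [ 474.76681519 -279.05111342]
 [ 436.7765878  -103.82288112]] [ 562.25529488 -167.87539837]
12.021287077477211
12.933387836714921
axis from plate [ 592.16603632 -160.00461387]
[[ 0.59210149 -0.16028218  0.062     ]]
```

Measurements so far:
- **Nut:** axis at (592.0, -160.2), hex yaw 29° mod 60.
- **Press:** yaw about 12.6°, so I seat the wrench at 29°.
- **Wrench:** ring at (641.5, 189.4), yaw -1.05°.

Now to the grasp.

Run:
```python
from h import *
plan([0.5215,0.1916,0.08],-1.05,8)
```

```text
x 0.0046 y -0.0452 z 0.0172 | r -0.0000 -0.0000 0.0282
x 0.0033 y -0.0453 z 0.0172 | r -0.0000 -0.0000 0.0282
x 0.0020 y -0.0454 z 0.0172 | r -0.0000 -0.0000 0.0282
x 0.0008 y -0.0454 z 0.0172 | r -0.0000 -0.0000 0.0282
x -0.0005 y -0.0454 z 0.0172 | r -0.0000 -0.0000 0.0282
x -0.0018 y -0.0454 z 0.0172 | r -0.0000 -0.0000 0.0282
x -0.0031 y -0.0453 z 0.0172 | r -0.0000 -0.0000 0.0282
x -0.0043 y -0.0452 z 0.0172 | r -0.0000 -0.0000 0.0282
```

Emit:
play_rows --commands '[{"grip": -1,"x": 0.005,"y": -0.045,"z": 0.017,"rx": 0,"ry": 0,"rz": 0.028},{"grip": -1,"x": 0.003,"y": -0.045,"z": 0.017,"rx": 0,"ry": 0,"rz": 0.028},{"grip": -1,"x": 0.002,"y": -0.045,"z": 0.017,"rx": 0,"ry": 0,"rz": 0.028},{"grip": -1,"x": 0.001,"y": -0.046,"z": 0.017,"rx": 0,"ry": 0,"rz": 0.028},{"grip": -1,"x": -0.001,"y": -0.046,"z": 0.017,"rx": 0,"ry": 0,"rz": 0.028},{"grip": -1,"x": -0.002,"y": -0.045,"z": 0.017,"rx": 0,"ry": 0,"rz": 0.028},{"grip": -1,"x": -0.003,"y": -0.045,"z": 0.017,"rx": 0,"ry": 0,"rz": 0.028},{"grip": -1,"x": -0.004,"y": -0.045,"z": 0.017,"rx": 0,"ry": 0,"rz": 0.028},{"grip": -1,"x": 0,"y": 0,"z": 0,"rx": 0,"ry": 0,"rz": 0},{"grip": -1,"x": 0,"y": 0,"z": 0,"rx": 0,"ry": 0,"rz": 0}]'

```text
time_s: 6.3
position: [0.5219, 0.19, 0.0817]
tool_rot: [[1.0, -0.018, 0.001], [-0.018, -1.0, -0.0], [0.001, 0.0, -1.0]]
ft_force: [-0.3, -0.4, 0.2]
grip_width: 0.085
```

Run:
```python
from h import *
st()
plan([0.5215,0.1916,0.0195],-1.05,1)
im=optics.get_image('wrist'); cv2.imwrite('pics/w4.png',im['color'])
```

```text
time_s 6.3
q [7.799993968960897, 32.113456982746776, 86.81914242152607, -0.012667518311515292, 61.03812684972724, 98.81076384423784]
position [0.5218699675956558, 0.19003697379579054, 0.081667493604692]
tool_rot [[0.9998, -0.0175, 0.0005], [-0.0175, -0.9998, -0.0001], [0.0005, 0.0001, -1.0]]
ft_force [-0.2831414907605888, -0.3797326376040974, 0.2182280749971267]
wrist_torque [0.04730005965365705, -0.013222777944034888, -0.029979858105490923]
grip_width 0.08503555126187007
x -0.0004 y -0.0016 z 0.0622 | r 0.0001 -0.0005 0.0008
```

View pics/w4.png

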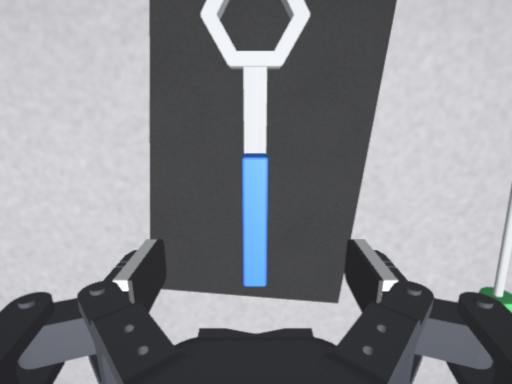

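The handle at (255,220) is centred between the open jaws. Going down and closing.

Emit:
play_rows --commands '[{"grip": -1,"x": 0,"y": -0.0015,"z": 0.02,"rx": 0,"ry": 0,"rz": 0},{"grip": -1,"x": 0,"y": 0,"z": 0.02,"rx": 0,"ry": 0,"rz": 0},{"grip": -1,"x": 0,"y": 0,"z": 0.016,"rx": 0,"ry": 0,"rz": 0},{"grip": -1,"x": 0,"y": 0,"z": 0.006,"rx": 0,"ry": 0,"rz": 0},{"grip": 1,"x": 0,"y": 0,"z": 0,"rx": 0,"ry": 0,"rz": 0},{"grip": 1,"x": 0,"y": 0,"z": 0,"rx": 0,"ry": 0,"rz": 0},{"grip": 1,"x": 0,"y": 0,"z": 0,"rx": 0,"ry": 0,"rz": 0},{"grip": 1,"x": 0,"y": 0,"z": 0,"rx": 0,"ry": 0,"rz": 0},{"grip": 1,"x": 0,"y": 0,"z": 0,"rx": 0,"ry": 0,"rz": 0},{"grip": 1,"x": 0,"y": 0,"z": 0,"rx": 0,"ry": 0,"rz": 0}]' --squeeze 80

```text
time_s: 7.6
position: [0.5222, 0.1912, 0.0199]
tool_rot: [[1.0, -0.019, 0.001], [-0.019, -1.0, 0.0], [0.001, -0.0, -1.0]]
ft_force: [-1.5, 0.1, 6.0]
grip_width: 0.0146
```

Run:
```python
from h import *
st()
```

```text
time_s 7.6
q [7.906856195764668, 37.32693136133933, 89.77263912984047, -0.0016075259164022675, 52.84993272420734, 99.00229369444655]
position [0.5222254912025044, 0.19115076642465922, 0.019940991698062703]
tool_rot [[0.9998, -0.0191, 0.0009], [-0.0191, -0.9998, 0.0001], [0.0009, -0.0001, -1.0]]
ft_force [-1.472936829241299, 0.09481390302986498, 6.011678973976475]
wrist_torque [-0.059579255451158684, 0.21666812656159928, -0.032848807039998054]
grip_width 0.014550174366471188
```

Emit:
play_rows --commands '[{"grip": 1,"x": 0,"y": 0,"z": -0.01,"rx": 0,"ry": 0,"rz": 0},{"grip": 1,"x": 0,"y": 0,"z": -0.03,"rx": 0,"ry": 0,"rz": 0},{"grip": 1,"x": 0,"y": 0,"z": -0.04,"rx": 0,"ry": 0,"rz": 0},{"grip": 1,"x": 0,"y": 0,"z": -0.04,"rx": 0,"ry": 0,"rz": 0},{"grip": 1,"x": 0,"y": 0,"z": 0,"rx": 0,"ry": 0,"rz": 0},{"grip": 1,"x": 0,"y": 0,"z": 0,"rx": 0,"ry": 0,"rz": 0}]'

```text
time_s: 8.35
position: [0.5213, 0.191, 0.1383]
tool_rot: [[1.0, -0.019, -0.002], [-0.019, -1.0, -0.0], [-0.002, 0.0, -1.0]]
ft_force: [-1.0, 0.1, -3.7]
grip_width: 0.0145
```

Run:
```python
from h import *
st()
im=optics.get_image('wrist'); cv2.imwrite('pics/w5.png',im['color']);np.savez('/tmp/w5.npz',**im)
plan([0.4877,-0.218,0.142],29,10)
```

```text
time_s 8.35
q [7.900322203448387, 28.07631277182666, 82.99075099750362, -0.0006656557183679922, 69.0601091802113, 98.99990435790065]
position [0.521272584525474, 0.19095878414331996, 0.1382812491081847]
tool_rot [[0.9998, -0.0192, -0.0022], [-0.0192, -0.9998, -0.0003], [-0.0022, 0.0004, -1.0]]
ft_force [-0.9712262771933721, 0.09218547713579897, -3.6811558987381536]
wrist_torque [-0.018273440161057152, 0.07598099813231422, -0.012085205626204642]
grip_width 0.014542595232705431
x -0.0026 y 0.0410 z -0.0004 | r -0.0000 0.0003 -0.0525
x -0.0047 y 0.0408 z -0.0004 | r -0.0000 0.0003 -0.0525
x -0.0068 y 0.0405 z -0.0004 | r -0.0000 0.0003 -0.0525
x -0.0090 y 0.0400 z -0.0004 | r -0.0000 0.0003 -0.0525
x -0.0110 y 0.0395 z -0.0004 | r -0.0000 0.0003 -0.0525
x -0.0131 y 0.0389 z -0.0004 | r -0.0000 0.0003 -0.0525
x -0.0151 y 0.0381 z -0.0004 | r -0.0000 0.0003 -0.0525
x -0.0171 y 0.0373 z -0.0004 | r -0.0000 0.0003 -0.0525
x -0.0190 y 0.0363 z -0.0004 | r -0.0000 0.0003 -0.0525
x -0.0209 y 0.0353 z -0.0004 | r -0.0000 0.0003 -0.0525
```

View pics/w5.png

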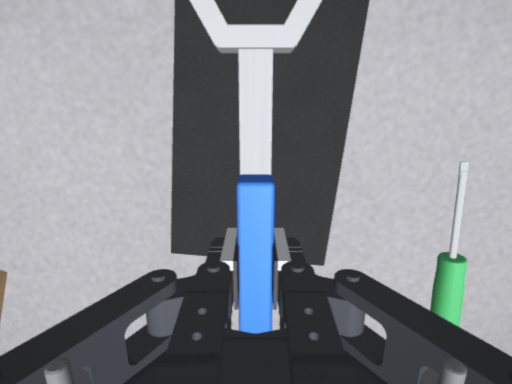

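The wrench is held squarely, with its handle at (256,250) and the near edge of the ring at (256,38). I'll check tilt from depth, then carry it over.

```bash
cat > tilt.py <<'E'
from h import *
import sys
im=dict(np.load(sys.argv[1])); W=cloud(im)
s=env.observe(); p=np.array(s['position']); R0=np.array(s['tool_rot'])
for lab,vs in [('handle',(190,300)),('shank',(60,165))]:
    for v in range(*vs,15):
        q=np.nanmedian(W[v:v+4,250:263].reshape(-1,3),0); L=R0.T@(q-p); print(lab,v,(L*1000).round(1))
E
python3 tilt.py /tmp/w5.npz
```

```text
handle 190 [35.2 -0.7 -9.8]
handle 205 [28.7 -0.7 -9.9]
handle 220 [22.  -0.7 -9.8]
handle 235 [15.2 -0.7 -9.9]
handle 250 [ 8.1 -0.7 -9.9]
handle 265 [ 0.7 -0.7 -9.7]
handle 280 [-6.9 -0.7 -9.7]
handle 295 [-14.5  -0.7  -9.9]
shank 60 [86.9 -0.7  6.3]
shank 75 [81.1 -0.7  6.4]
shank 90 [75.  -0.7  6.2]
shank 105 [68.8 -0.7  6.5]
shank 120 [62.5 -0.7  6.4]
shank 135 [56.1 -0.7  6.3]
shank 150 [49.3 -0.7  6.2]
```

Emit:
play_rows --commands '[{"grip": 1,"x": -0.003,"y": 0.041,"z": 0,"rx": 0,"ry": 0,"rz": -0.0525},{"grip": 1,"x": -0.005,"y": 0.041,"z": -0.001,"rx": 0,"ry": 0,"rz": -0.0525},{"grip": 1,"x": -0.007,"y": 0.04,"z": -0.001,"rx": 0,"ry": 0,"rz": -0.0525},{"grip": 1,"x": -0.009,"y": 0.04,"z": -0.001,"rx": 0,"ry": 0,"rz": -0.0525},{"grip": 1,"x": -0.011,"y": 0.04,"z": -0.001,"rx": 0,"ry": 0,"rz": -0.0525},{"grip": 1,"x": -0.013,"y": 0.039,"z": 0,"rx": 0,"ry": 0,"rz": -0.0525},{"grip": 1,"x": -0.015,"y": 0.038,"z": 0,"rx": 0,"ry": 0,"rz": -0.0525},{"grip": 1,"x": -0.017,"y": 0.037,"z": 0,"rx": 0,"ry": 0,"rz": -0.0525},{"grip": 1,"x": -0.019,"y": 0.036,"z": 0,"rx": 0,"ry": 0,"rz": -0.0525},{"grip": 1,"x": -0.021,"y": 0.035,"z": 0,"rx": 0,"ry": 0,"rz": -0.0525},{"grip": 1,"x": 0,"y": 0,"z": 0,"rx": 0,"ry": 0,"rz": 0},{"grip": 1,"x": 0,"y": 0,"z": 0,"rx": 0,"ry": 0,"rz": 0}]'

```text
time_s: 9.9
position: [0.4872, -0.2165, 0.1422]
tool_rot: [[0.875, 0.484, -0.002], [0.484, -0.875, 0.002], [-0.001, -0.003, -1.0]]
ft_force: [-0.2, 0.1, -3.4]
grip_width: 0.0146
```

Run:
```python
from h import *
st()
im=optics.get_image('wrist'); cv2.imwrite('pics/w6.png',im['color']);np.savez('/tmp/w6.npz',**im)
im=optics.get_image('top'); cv2.imwrite('pics/t6.png',cv2.resize(im['color'][130:250,230:370],(700,600),interpolation=2));np.savez('/tmp/t6.npz',**im)
plan([0.4877,-0.218,0.083],29,1)
```

```text
time_s 9.9
q [-36.70092690609555, 25.888016021532987, 86.24776488474414, 0.01089842118419269, 68.0184249862731, 24.34781887771701]
position [0.4871527421340658, -0.2165196617447517, 0.14221177499592055]
tool_rot [[0.8751, 0.484, -0.0021], [0.484, -0.8751, 0.0017], [-0.0009, -0.0025, -1.0]]
ft_force [-0.1623810946459204, 0.12108878768449122, -3.427029718988304]
wrist_torque [-0.012474873829479122, 0.009045398466657556, 0.034594443183381625]
grip_width 0.014591182313719088
x -0.0007 y 0.0019 z 0.0598 | r -0.0014 0.0005 0.0004
```

View pics/w6.png

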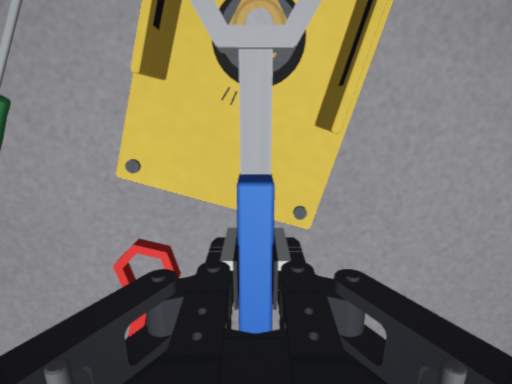

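View pics/t6.png

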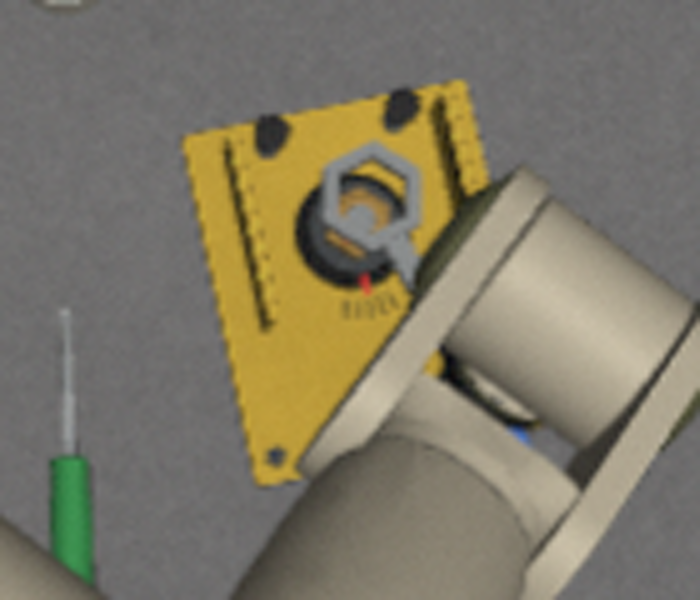

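The ring hangs over the nut in both views. In the wrist view the stud shows at (258,18) inside the ring opening. Tilt is about 0, with the underside 16.2 mm below the TCP. I'll correct laterally about 2 mm and go down to just above the stud.

Emit:
play_rows --commands '[{"grip": 1,"x": -0.0005,"y": 0.002,"z": 0.02,"rx": 0,"ry": 0,"rz": 0},{"grip": 1,"x": 0,"y": 0,"z": 0.02,"rx": 0,"ry": 0,"rz": 0},{"grip": 1,"x": 0,"y": 0,"z": 0.018,"rx": 0,"ry": 0,"rz": 0},{"grip": 1,"x": 0,"y": 0,"z": 0,"rx": 0,"ry": 0,"rz": 0},{"grip": 1,"x": 0,"y": 0,"z": 0,"rx": 0,"ry": 0,"rz": 0}]'

```text
time_s: 10.62
position: [0.4886, -0.2189, 0.086]
tool_rot: [[0.874, 0.485, 0.001], [0.485, -0.874, -0.001], [0.0, 0.001, -1.0]]
ft_force: [0.2, -0.1, -3.2]
grip_width: 0.0142
```

Run:
```python
from h import *
s=st()
im=optics.get_image('wrist'); cv2.imwrite('pics/w7.png',im['color'][:200]);np.savez('/tmp/w7.npz',**im)
im=optics.get_image('scene'); cv2.imwrite('pics/s7.png',cv2.resize(im['color'][170:280,160:270],(600,600),interpolation=2));np.savez('/tmp/s7.npz',**im)
plan([0.4878,-0.2186,0.0512],29,1)
```

```text
time_s 10.625
q [-36.81334529252214, 30.186152447387038, 89.87573595459142, 0.0014356837655249916, 59.88508827129907, 24.16462502243768]
position [0.48856018804410434, -0.21889421038327764, 0.0859943960441084]
tool_rot [[0.8744, 0.4851, 0.0008], [0.4851, -0.8744, -0.0005], [0.0004, 0.0008, -1.0]]
ft_force [0.20792317950243377, -0.10367753935748536, -3.1713681496460895]
wrist_torque [-0.04584265618983738, 0.09102301131820426, -0.019117822162659403]
grip_width 0.014244450326443286
x -0.0004 y -0.0009 z 0.0350 | r 0.0014 -0.0006 0.0000
```

View pics/w7.png

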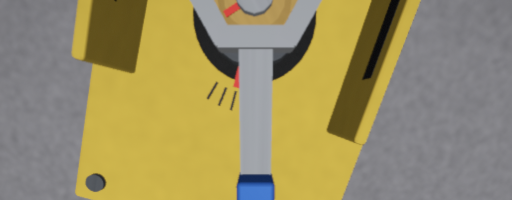

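View pics/s7.png

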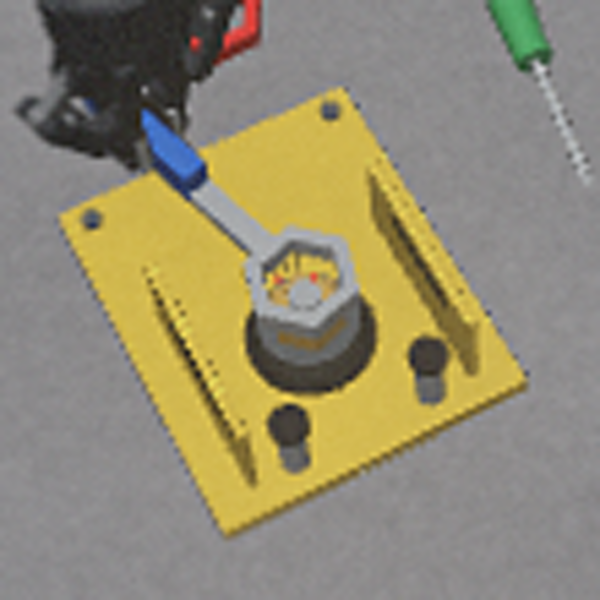

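Alignment looks good in both views. Lowering gradually.

Emit:
play_rows --commands '[{"grip": 1,"x": 0,"y": -0.0005,"z": 0.006,"rx": 0,"ry": 0,"rz": 0},{"grip": 1,"x": 0,"y": 0,"z": 0.006,"rx": 0,"ry": 0,"rz": 0},{"grip": 1,"x": 0,"y": 0,"z": 0.005,"rx": 0,"ry": 0,"rz": 0},{"grip": 1,"x": 0,"y": 0,"z": 0.004,"rx": 0,"ry": 0,"rz": 0},{"grip": 1,"x": 0,"y": 0,"z": 0.003,"rx": 0,"ry": 0,"rz": 0},{"grip": 1,"x": 0,"y": 0,"z": 0,"rx": 0,"ry": 0,"rz": 0}]'

```text
time_s: 11.48
position: [0.4878, -0.2187, 0.0611]
tool_rot: [[0.875, 0.485, -0.0], [0.485, -0.875, 0.0], [-0.0, -0.0, -1.0]]
ft_force: [-0.5, 0.8, -3.2]
grip_width: 0.0141
```

Run:
```python
from h import *
st()
```

```text
time_s 11.475
q [-36.8422813752846, 32.22105435115522, 91.36399389059842, -0.0017077976909187459, 56.435885749070785, 24.177272381942053]
position [0.4878405222848934, -0.21869873900931375, 0.06112590370846606]
tool_rot [[0.8748, 0.4845, -0.0003], [0.4845, -0.8748, 0.0002], [-0.0002, -0.0003, -1.0]]
ft_force [-0.5078201303722226, 0.7717140770202505, -3.1792848009977517]
wrist_torque [-0.10248361000974497, 0.07868054986986044, 0.03029028222441795]
grip_width 0.014111356565800464
```

The ring is already 6 mm over the hex with no contact force. Seating it.

Emit:
play_rows --commands '[{"grip": 1,"x": 0,"y": 0,"z": 0.004,"rx": 0,"ry": 0,"rz": 0},{"grip": 1,"x": 0,"y": 0,"z": 0.003,"rx": 0,"ry": 0,"rz": 0},{"grip": 1,"x": 0,"y": 0,"z": 0.002,"rx": 0,"ry": 0,"rz": 0},{"grip": 1,"x": 0,"y": 0,"z": 0,"rx": 0,"ry": 0,"rz": 0}]'

```text
time_s: 11.98
position: [0.4879, -0.2187, 0.0522]
tool_rot: [[0.875, 0.484, -0.0], [0.484, -0.875, 0.0], [-0.0, -0.0, -1.0]]
ft_force: [-0.8, -0.1, -3.1]
grip_width: 0.0142
```

```bash
cat >> h.py <<'E'
NUT=np.array([0.592,-0.1602])
def tq():
    s=env.observe(); p=np.array(s['position']); R0=np.array(s['tool_rot']); F=np.array(s['ft_force']); M=np.array(s['wrist_torque'])
    r=p[:2]-NUT; T=r[0]*F[1]-r[1]*F[0]
    print('t %.2f p %s phi %.2f F %s M %s r×F %.3f  d %.4f brg %.2f w %.4f'%(s['time_s'],(p*1000).round(1),np.degrees(np.arctan2(R0[1,0],R0[0,0])),F.round(1),M.round(3),T,np.hypot(*r),np.degrees(np.arctan2(-r[1],-r[0])),s['grip_width']))
def arc(phi0,phi1,n,d=0.1195,lat=-0.0006,z=None):
    """constant-per-row shift for rotating about nut (tool x yaw phi0->phi1)"""
    da=np.radians(phi1-phi0)/n
    # in tool frame nut is at (d, lat); world yaw change da = rz -da
    c,s=np.cos(da),np.sin(da)
    # world-like 2d frame of tool: x fwd, y_left=-tool y
    n0=np.array([d,-lat]); Rm=np.array([[c,-s],[s,c]])
    sh=n0-Rm@n0
    print('rows %d: x %.5f y %.5f rz %.5f'%(n,sh[0],-sh[1],-da))
E
python3 - <<'E'
from h import *
tq()
arc(29,29-55,11)
arc(0,-5,1); arc(0,-2,1); arc(0,5,1)
E
```

```text
t 11.97 p [ 487.9 -218.7   52.2] phi 28.98 F [-0.8 -0.1 -3.1] M [0.031 0.077 0.002] r×F -0.036  d 0.1194 brg 29.35 w 0.0142
rows 11: x 0.00040 y -0.01042 rz 0.08727
rows 1: x 0.00040 y -0.01042 rz 0.08727
rows 1: x 0.00005 y -0.00417 rz 0.03491
rows 1: x 0.00051 y 0.01041 rz -0.08727
```

Emit:
play_rows --commands '[{"grip": 1,"x": 0.00015,"y": -0.00626,"z": 0,"rx": 0,"ry": 0,"rz": 0.05236},{"grip": 1,"x": 0.00015,"y": -0.00626,"z": 0,"rx": 0,"ry": 0,"rz": 0.05236},{"grip": 1,"x": 0.00015,"y": -0.00626,"z": 0,"rx": 0,"ry": 0,"rz": 0.05236},{"grip": 1,"x": 0.00015,"y": -0.00626,"z": 0,"rx": 0,"ry": 0,"rz": 0.05236},{"grip": 1,"x": 0.00015,"y": -0.00626,"z": 0,"rx": 0,"ry": 0,"rz": 0.05236},{"grip": 1,"x": 0.00015,"y": -0.00626,"z": 0,"rx": 0,"ry": 0,"rz": 0.05236}]'

```text
time_s: 12.72
position: [0.4749, -0.1838, 0.0525]
tool_rot: [[0.982, 0.189, -0.0], [0.189, -0.982, -0.001], [-0.0, 0.001, -1.0]]
ft_force: [-1.2, -1.5, -4.0]
grip_width: 0.0144
```

Run:
```python
from h import *
tq()
```

```text
t 12.72 p [ 474.9 -183.8   52.5] phi 10.90 F [-1.2 -1.5 -4. ] M [-0.338  0.216  0.099] r×F 0.150  d 0.1194 brg 11.40 w 0.0144
```

The nut is turning freely at a resisting torque of about 0.25 N m. Continuing the stroke.

Emit:
play_rows --commands '[{"grip": 1,"x": 0.00015,"y": -0.00626,"z": 0,"rx": 0,"ry": 0,"rz": 0.05236},{"grip": 1,"x": 0.00015,"y": -0.00626,"z": 0,"rx": 0,"ry": 0,"rz": 0.05236},{"grip": 1,"x": 0.00015,"y": -0.00626,"z": 0,"rx": 0,"ry": 0,"rz": 0.05236},{"grip": 1,"x": 0.00015,"y": -0.00626,"z": 0,"rx": 0,"ry": 0,"rz": 0.05236},{"grip": 1,"x": 0.00015,"y": -0.00626,"z": 0,"rx": 0,"ry": 0,"rz": 0.05236},{"grip": 1,"x": 0.00015,"y": -0.00626,"z": 0,"rx": 0,"ry": 0,"rz": 0.05236}]'

```text
time_s: 13.48
position: [0.4737, -0.1465, 0.0525]
tool_rot: [[0.992, -0.124, 0.0], [-0.124, -0.992, -0.001], [0.0, 0.001, -1.0]]
ft_force: [-0.2, -2.7, -4.2]
grip_width: 0.0141
```

Run:
```python
from h import *
tq()
```

```text
t 13.47 p [ 473.7 -146.5   52.5] phi -7.11 F [-0.2 -2.7 -4.2] M [-0.491  0.131  0.034] r×F 0.326  d 0.1191 brg -6.62 w 0.0141
```

Emit:
play_rows --commands '[{"grip": 1,"x": 0.00015,"y": -0.00626,"z": 0,"rx": 0,"ry": 0,"rz": 0.05236},{"grip": 1,"x": 0.00015,"y": -0.00626,"z": 0,"rx": 0,"ry": 0,"rz": 0.05236},{"grip": 1,"x": 0.00015,"y": -0.00626,"z": 0,"rx": 0,"ry": 0,"rz": 0.05236},{"grip": 1,"x": 0.00015,"y": -0.00626,"z": 0,"rx": 0,"ry": 0,"rz": 0.05236},{"grip": 1,"x": 0.00015,"y": -0.00626,"z": 0,"rx": 0,"ry": 0,"rz": 0.05236},{"grip": 1,"x": 0,"y": 0,"z": 0,"rx": 0,"ry": 0,"rz": 0}]'

```text
time_s: 14.22
position: [0.4816, -0.1163, 0.0525]
tool_rot: [[0.927, -0.374, 0.0], [-0.374, -0.927, -0.001], [0.001, 0.001, -1.0]]
ft_force: [-0.2, -3.3, -4.8]
grip_width: 0.0145
```

Run:
```python
from h import *
tq()
im=optics.get_image('wrist'); cv2.imwrite('pics/w8.png',im['color'][:200]);np.savez('/tmp/w8.npz',**im)
im=optics.get_image('scene'); cv2.imwrite('pics/s8.png',cv2.resize(im['color'][170:280,160:270],(600,600),interpolation=2));np.savez('/tmp/s8.npz',**im)
```

```text
t 14.22 p [ 481.6 -116.3   52.5] phi -21.98 F [-0.2 -3.3 -4.8] M [-0.572  0.253 -0.117] r×F 0.378  d 0.1188 brg -21.70 w 0.0145
```

View pics/w8.png

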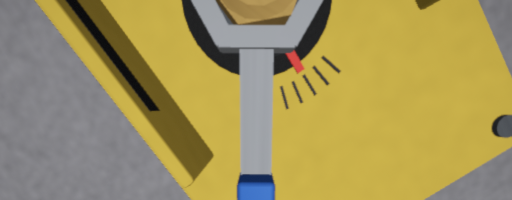

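View pics/s8.png

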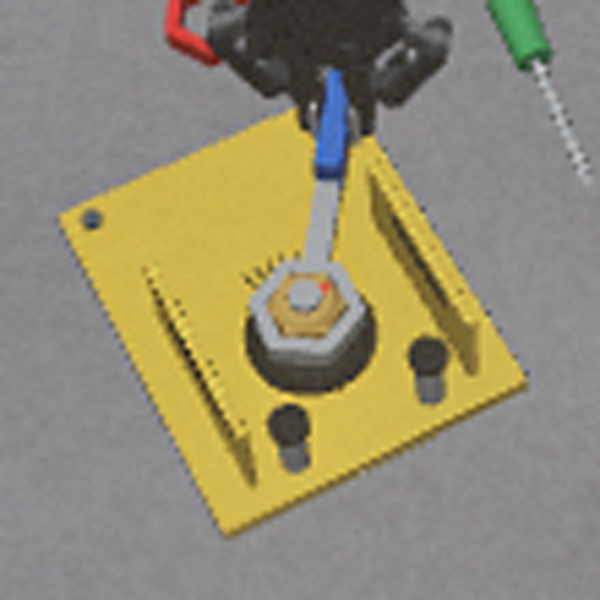

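The wrench is down on the nut, and the nut's mark has swung round to (325,288) in the scene crop. The handle is still clear of the cheek. I'll take 4° more, back off by the play, then lift.

Emit:
play_rows --commands '[{"grip": 1,"x": 0.0001,"y": -0.0042,"z": 0,"rx": 0,"ry": 0,"rz": 0.035},{"grip": 1,"x": 0.0001,"y": -0.0042,"z": 0,"rx": 0,"ry": 0,"rz": 0.035},{"grip": 1,"x": 0,"y": 0,"z": 0,"rx": 0,"ry": 0,"rz": 0},{"grip": 1,"x": 0.0002,"y": 0.0062,"z": 0,"rx": 0,"ry": 0,"rz": -0.052},{"grip": 1,"x": 0.0002,"y": 0.0062,"z": 0,"rx": 0,"ry": 0,"rz": -0.052},{"grip": 1,"x": 0,"y": 0,"z": 0,"rx": 0,"ry": 0,"rz": 0}]'

```text
time_s: 15.08
position: [0.4799, -0.1198, 0.0523]
tool_rot: [[0.939, -0.343, -0.0], [-0.343, -0.939, 0.001], [-0.0, -0.001, -1.0]]
ft_force: [0.1, -0.2, -3.3]
grip_width: 0.0149
```

Run:
```python
from h import *
tq()
```

```text
t 15.07 p [ 479.9 -119.8   52.3] phi -20.08 F [ 0.1 -0.2 -3.3] M [-0.037  0.005 -0.047] r×F 0.023  d 0.1192 brg -19.81 w 0.0149
```

Force-free in the play. Lifting.

Emit:
play_rows --commands '[{"grip": 1,"x": 0,"y": 0,"z": -0.005,"rx": 0,"ry": 0,"rz": 0},{"grip": 1,"x": 0,"y": 0,"z": -0.01,"rx": 0,"ry": 0,"rz": 0},{"grip": 1,"x": 0,"y": 0,"z": -0.015,"rx": 0,"ry": 0,"rz": 0},{"grip": 1,"x": 0,"y": 0,"z": 0,"rx": 0,"ry": 0,"rz": 0},{"grip": 1,"x": 0,"y": 0,"z": 0,"rx": 0,"ry": 0,"rz": 0}]'

```text
time_s: 15.7
position: [0.48, -0.1195, 0.0822]
tool_rot: [[0.939, -0.343, -0.0], [-0.343, -0.939, 0.0], [-0.0, -0.0, -1.0]]
ft_force: [-0.3, 0.3, -2.7]
grip_width: 0.0146
```

```bash
python3 - <<'E'
from h import *
tq()
im=optics.get_image('wrist'); cv2.imwrite('pics/w9.png',im['color']);np.savez('/tmp/w9.npz',**im)
im=optics.get_image('scene'); cv2.imwrite('pics/s9.png',cv2.resize(im['color'][190:260,180:250],(600,600),interpolation=2));np.savez('/tmp/s9.npz',**im)
arc(0,3,1); arc(0,6,1)
E
python3 tilt.py /tmp/w9.npz
```

```text
t 15.70 p [ 480.  -119.5   82.2] phi -20.06 F [-0.3  0.3 -2.7] M [ 0.012  0.071 -0.032] r×F -0.021  d 0.1192 brg -19.98 w 0.0146
rows 1: x 0.00020 y 0.00625 rz -0.05236
rows 1: x 0.00072 y 0.01249 rz -0.10472
handle 190 [34.9 -0.8 -9.8]
handle 205 [28.4 -0.8 -9.6]
handle 220 [21.7 -0.7 -9.7]
handle 235 [14.9 -0.8 -9.6]
handle 250 [ 7.6 -0.8 -9.7]
handle 265 [ 0.3 -0.7 -9.8]
handle 280 [-7.1 -0.7 -9.7]
handle 295 [-14.8  -0.8  -9.7]
shank 60 [86.5 -0.8  6.4]
shank 75 [80.6 -0.8  6.4]
shank 90 [74.6 -0.8  6.3]
shank 105 [68.4 -0.8  6.5]
shank 120 [62.1 -0.8  6.4]
shank 135 [55.5 -0.7  6.5]
shank 150 [48.9 -0.7  6.4]
```

View pics/s9.png

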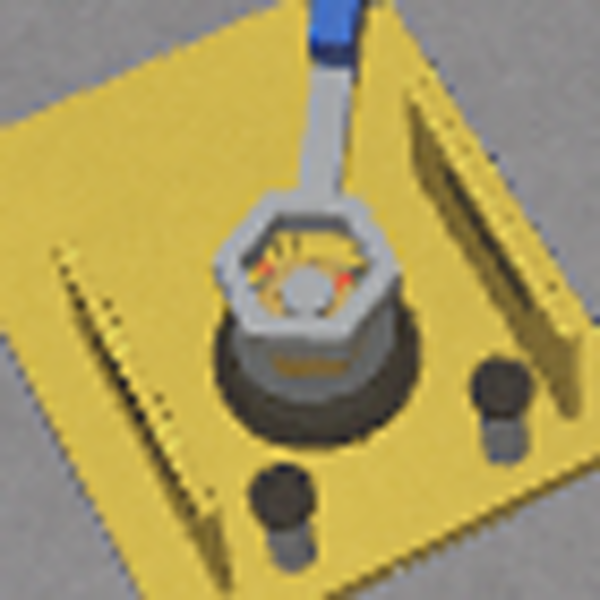

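View pics/w9.png

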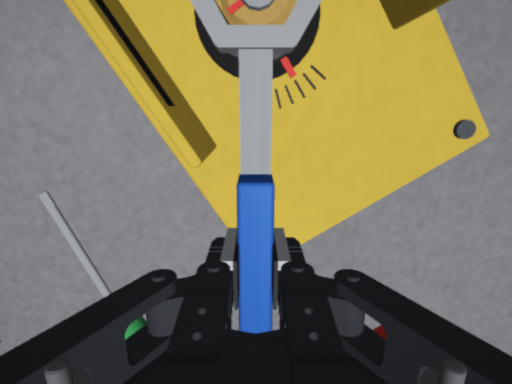

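The wrench is off the nut and still square in the grip. The nut's mark is at (236,7) and the stud at (260,0) in the wrist view. Measuring the nut angle from these.

```bash
python3 - <<'E'
from h import *
for f in ['w3','w7','w9']:
    im=dict(np.load(f'/tmp/{f}.npz')); c=im['color'].astype(int)
    red=(c[...,2]>170)&(c[...,1]<110)&(c[...,0]<110)
    n,l,s,ce=cv2.connectedComponentsWithStats(red[:180].astype(np.uint8))
    for k in range(1,n):
        if s[k,4]>5:
            v,u=np.where(l[:,:]==k); P=ray(im,np.c_[u,v],0.0545)[:,:2]; m=P.mean(0)-NUT
            ax=np.linalg.svd(P-P.mean(0))[2][0]
            print(f,s[k],ce[k].round(1),'r %.1f ang %.1f axis %.1f'%(np.hypot(*m)*1000,np.degrees(np.arctan2(m[1],m[0])),np.degrees(np.arctan2(ax[1],ax[0]))%180))
E
python3 - <<'E'
import cv2,numpy as np
c=np.load('/tmp/w9.npz')['color']; cv2.imwrite('pics/n9.png',cv2.resize(c[0:60,190:330],(800,343),interpolation=2))
E
```

```text
w3 [242 152   5   5  16] [243.8 153.8] r 13.4 ang 148.9 axis 146.7
w3 [252 168   4   9  24] [253.7 171.7] r 27.5 ang -167.3 axis 10.6
w7 [223   3  17  14 114] [230.8   9.7] r 12.4 ang 146.6 axis 147.1
w7 [234  68   5  20  63] [236.7  79.3] r 37.8 ang -164.4 axis 22.4
w9 [227   0  17  15 123] [234.5   6.7] r 12.3 ang 103.0 axis 103.1
w9 [281  57  15  21 143] [287.8  66.6] r 35.7 ang -175.4 axis 11.4
```

View pics/n9.png

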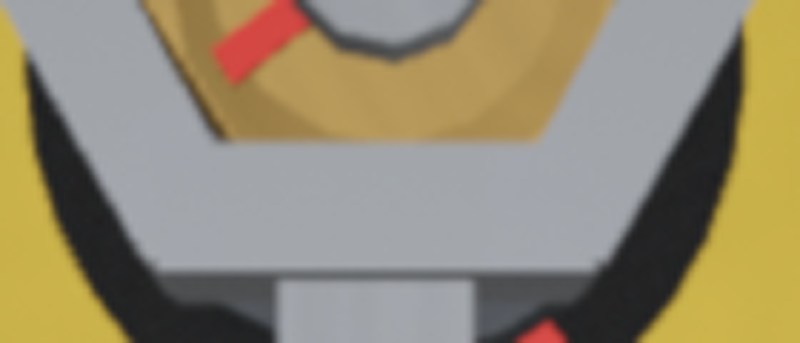

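The nut turned 44° (147° to 103°), so its hex yaw is now about -15° and the reseat yaw is 45°. Swinging back 65° while lifted.

Emit:
play_rows --commands '[{"grip": 1,"x": 0.0005,"y": 0.0104,"z": 0,"rx": 0,"ry": 0,"rz": -0.0873},{"grip": 1,"x": 0.0005,"y": 0.0104,"z": 0,"rx": 0,"ry": 0,"rz": -0.0873},{"grip": 1,"x": 0.0005,"y": 0.0104,"z": 0,"rx": 0,"ry": 0,"rz": -0.0873},{"grip": 1,"x": 0.0005,"y": 0.0104,"z": 0,"rx": 0,"ry": 0,"rz": -0.0873},{"grip": 1,"x": 0.0005,"y": 0.0104,"z": 0,"rx": 0,"ry": 0,"rz": -0.0873},{"grip": 1,"x": 0.0005,"y": 0.0104,"z": 0,"rx": 0,"ry": 0,"rz": -0.0873},{"grip": 1,"x": 0.0005,"y": 0.0104,"z": 0,"rx": 0,"ry": 0,"rz": -0.0873},{"grip": 1,"x": 0.0005,"y": 0.0104,"z": 0,"rx": 0,"ry": 0,"rz": -0.0873},{"grip": 1,"x": 0.0005,"y": 0.0104,"z": 0,"rx": 0,"ry": 0,"rz": -0.0873},{"grip": 1,"x": 0.0005,"y": 0.0104,"z": 0,"rx": 0,"ry": 0,"rz": -0.0873},{"grip": 1,"x": 0.0005,"y": 0.0104,"z": 0,"rx": 0,"ry": 0,"rz": -0.0873},{"grip": 1,"x": 0.0005,"y": 0.0104,"z": 0,"rx": 0,"ry": 0,"rz": -0.0873}]'

```text
time_s: 17.3
position: [0.5012, -0.2374, 0.0817]
tool_rot: [[0.765, 0.644, -0.001], [0.644, -0.765, 0.001], [-0.0, -0.001, -1.0]]
ft_force: [1.2, 0.6, -4.4]
grip_width: 0.0147
```

Emit:
play_rows --commands '[{"grip": 1,"x": 0.0005,"y": 0.0104,"z": 0,"rx": 0,"ry": 0,"rz": -0.0873},{"grip": 1,"x": 0,"y": 0,"z": 0,"rx": 0,"ry": 0,"rz": 0},{"grip": 1,"x": 0,"y": 0,"z": 0,"rx": 0,"ry": 0,"rz": 0}]'

```text
time_s: 17.68
position: [0.5079, -0.2444, 0.0819]
tool_rot: [[0.709, 0.705, -0.001], [0.705, -0.709, 0.001], [-0.0, -0.001, -1.0]]
ft_force: [0.4, 0.1, -2.8]
grip_width: 0.0146
```

Run:
```python
from h import *
tq()
a=np.radians(45); x=np.array([np.cos(a),np.sin(a)]); y=np.array([np.sin(a),-np.cos(a)])
t=NUT-0.1195*x+0.0007*y; print(t); plan([*t,0.0522],45,1)
im=optics.get_image('wrist'); cv2.imwrite('pics/w10.png',im['color'][:250]);np.savez('/tmp/w10.npz',**im)
```

```text
t 17.68 p [ 507.9 -244.4   81.9] phi 44.86 F [ 0.4  0.1 -2.8] M [-0.043  0.06   0.024] r×F 0.020  d 0.1190 brg 45.03 w 0.0146
[ 0.50799571 -0.24519424]
x -0.0005 y 0.0007 z 0.0297 | r -0.0012 0.0001 -0.0024
```

View pics/w10.png

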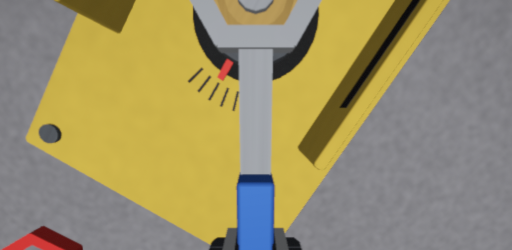

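Ring and hex edges look parallel, with the stud centred at (256,0). Lowering with a small correction.

Emit:
play_rows --commands '[{"grip": 1,"x": -0.0005,"y": 0.0005,"z": 0.005,"rx": 0,"ry": 0,"rz": 0},{"grip": 1,"x": 0,"y": 0,"z": 0.006,"rx": 0,"ry": 0,"rz": 0},{"grip": 1,"x": 0,"y": 0,"z": 0.005,"rx": 0,"ry": 0,"rz": 0},{"grip": 1,"x": 0,"y": 0,"z": 0.004,"rx": 0,"ry": 0,"rz": 0},{"grip": 1,"x": 0,"y": 0,"z": 0,"rx": 0,"ry": 0,"rz": 0}]'

```text
time_s: 18.35
position: [0.5082, -0.2455, 0.062]
tool_rot: [[0.708, 0.707, -0.001], [0.707, -0.708, 0.0], [-0.0, -0.001, -1.0]]
ft_force: [0.3, 0.7, -2.9]
grip_width: 0.0142
```

Run:
```python
from h import *
tq()
```

```text
t 18.35 p [ 508.2 -245.5   62. ] phi 44.95 F [ 0.3  0.7 -2.9] M [-0.031  0.004 -0.083] r×F -0.032  d 0.1196 brg 45.49 w 0.0142
```

Emit:
play_rows --commands '[{"grip": 1,"x": 0,"y": 0,"z": 0.004,"rx": 0,"ry": 0,"rz": 0},{"grip": 1,"x": 0,"y": 0,"z": 0.004,"rx": 0,"ry": 0,"rz": 0},{"grip": 1,"x": 0,"y": 0,"z": 0.002,"rx": 0,"ry": 0,"rz": 0},{"grip": 1,"x": 0,"y": 0,"z": 0,"rx": 0,"ry": 0,"rz": 0}]'

```text
time_s: 18.85
position: [0.5083, -0.2455, 0.0522]
tool_rot: [[0.708, 0.707, -0.0], [0.707, -0.708, 0.0], [0.0, -0.0, -1.0]]
ft_force: [-0.4, -0.6, -3.3]
grip_width: 0.0142
```

Run:
```python
from h import *
tq()
```

```text
t 18.85 p [ 508.3 -245.5   52.2] phi 44.95 F [-0.4 -0.6 -3.3] M [-0.018  0.033 -0.008] r×F 0.018  d 0.1195 brg 45.55 w 0.0142
```

Seated again without force. I'll swing freely to about φ=12°, then feel forward in 1° steps.

Emit:
play_rows --commands '[{"grip": 1,"x": 0.00015,"y": -0.00626,"z": 0,"rx": 0,"ry": 0,"rz": 0.05236},{"grip": 1,"x": 0.00015,"y": -0.00626,"z": 0,"rx": 0,"ry": 0,"rz": 0.05236},{"grip": 1,"x": 0.00015,"y": -0.00626,"z": 0,"rx": 0,"ry": 0,"rz": 0.05236},{"grip": 1,"x": 0.00015,"y": -0.00626,"z": 0,"rx": 0,"ry": 0,"rz": 0.05236},{"grip": 1,"x": 0.00015,"y": -0.00626,"z": 0,"rx": 0,"ry": 0,"rz": 0.05236},{"grip": 1,"x": 0.00015,"y": -0.00626,"z": 0,"rx": 0,"ry": 0,"rz": 0.05236},{"grip": 1,"x": 0.00015,"y": -0.00626,"z": 0,"rx": 0,"ry": 0,"rz": 0.05236}]'

```text
time_s: 19.73
position: [0.4831, -0.2098, 0.0524]
tool_rot: [[0.914, 0.405, -0.001], [0.405, -0.914, -0.001], [-0.001, 0.0, -1.0]]
ft_force: [-1.6, -1.6, -3.9]
grip_width: 0.0145
```

Run:
```python
from h import *
tq()
```

```text
t 19.73 p [ 483.1 -209.8   52.4] phi 23.90 F [-1.6 -1.6 -3.9] M [-0.347  0.311  0.255] r×F 0.089  d 0.1196 brg 24.48 w 0.0145
```

Emit:
play_rows --commands '[{"grip": 1,"x": 0.0001,"y": -0.0042,"z": 0,"rx": 0,"ry": 0,"rz": 0.035},{"grip": 1,"x": 0.0001,"y": -0.0042,"z": 0,"rx": 0,"ry": 0,"rz": 0.035},{"grip": 1,"x": 0.0001,"y": -0.0042,"z": 0,"rx": 0,"ry": 0,"rz": 0.035},{"grip": 1,"x": 0.0001,"y": -0.0042,"z": 0,"rx": 0,"ry": 0,"rz": 0.035},{"grip": 1,"x": 0.0001,"y": -0.0042,"z": 0,"rx": 0,"ry": 0,"rz": 0.035},{"grip": 1,"x": 0,"y": 0,"z": 0,"rx": 0,"ry": 0,"rz": 0}]'

```text
time_s: 20.48
position: [0.4763, -0.1899, 0.0524]
tool_rot: [[0.97, 0.241, -0.001], [0.241, -0.97, -0.0], [-0.001, 0.0, -1.0]]
ft_force: [-4.2, -3.8, -3.1]
grip_width: 0.0147
```

Run:
```python
from h import *
tq(); arc(0,-1,1)
```

```text
t 20.48 p [ 476.3 -189.9   52.4] phi 13.97 F [-4.2 -3.8 -3.1] M [-0.461  0.772  0.096] r×F 0.311  d 0.1194 brg 14.40 w 0.0147
rows 1: x 0.00001 y -0.00209 rz 0.01745
```

Emit:
play_rows --commands '[{"grip": 1,"x": -0.0001,"y": -0.0021,"z": 0,"rx": 0,"ry": 0,"rz": 0.0175},{"grip": 1,"x": -0.0001,"y": -0.0021,"z": 0,"rx": 0,"ry": 0,"rz": 0.0175},{"grip": 1,"x": -0.0001,"y": -0.0021,"z": 0,"rx": 0,"ry": 0,"rz": 0.0175},{"grip": 1,"x": -0.0001,"y": -0.0021,"z": 0,"rx": 0,"ry": 0,"rz": 0.0175}]'

```text
time_s: 20.98
position: [0.4746, -0.1816, 0.0523]
tool_rot: [[0.985, 0.171, -0.0], [0.171, -0.985, -0.0], [-0.0, 0.0, -1.0]]
ft_force: [-3.9, -3.5, -4.1]
grip_width: 0.0145
```

Run:
```python
from h import *
tq()
```

```text
t 20.98 p [ 474.6 -181.6   52.3] phi 9.86 F [-3.9 -3.5 -4.1] M [-0.453  0.642  0.051] r×F 0.331  d 0.1193 brg 10.34 w 0.0145
```

Emit:
play_rows --commands '[{"grip": 1,"x": -0.0001,"y": -0.0021,"z": 0,"rx": 0,"ry": 0,"rz": 0.0175},{"grip": 1,"x": -0.0001,"y": -0.0021,"z": 0,"rx": 0,"ry": 0,"rz": 0.0175},{"grip": 1,"x": -0.0001,"y": -0.0021,"z": 0,"rx": 0,"ry": 0,"rz": 0.0175}]'

```text
time_s: 21.35
position: [0.4736, -0.1754, 0.0524]
tool_rot: [[0.993, 0.119, 0.001], [0.119, -0.993, -0.0], [0.001, 0.0, -1.0]]
ft_force: [-1.2, -3.6, -4.9]
grip_width: 0.0145
```

Run:
```python
from h import *
tq()
```

```text
t 21.35 p [ 473.6 -175.4   52.4] phi 6.84 F [-1.2 -3.6 -4.9] M [-0.391  0.401  0.081] r×F 0.412  d 0.1193 brg 7.33 w 0.0145
```

Emit:
play_rows --commands '[{"grip": 1,"x": 0,"y": -0.0021,"z": 0,"rx": 0,"ry": 0,"rz": 0.0175},{"grip": 1,"x": 0,"y": -0.0021,"z": 0,"rx": 0,"ry": 0,"rz": 0.0175},{"grip": 1,"x": 0,"y": -0.0021,"z": 0,"rx": 0,"ry": 0,"rz": 0.0175}]'

```text
time_s: 21.72
position: [0.473, -0.1692, 0.0524]
tool_rot: [[0.998, 0.067, 0.001], [0.067, -0.998, -0.0], [0.001, 0.0, -1.0]]
ft_force: [0.2, -2.6, -4.8]
grip_width: 0.0142
```

Run:
```python
from h import *
tq()
```

```text
t 21.73 p [ 473.  -169.2   52.4] phi 3.83 F [ 0.2 -2.6 -4.8] M [-0.443  0.122  0.032] r×F 0.313  d 0.1193 brg 4.31 w 0.0142
```

Emit:
play_rows --commands '[{"grip": 1,"x": 0,"y": -0.0021,"z": 0,"rx": 0,"ry": 0,"rz": 0.0175},{"grip": 1,"x": 0,"y": -0.0021,"z": 0,"rx": 0,"ry": 0,"rz": 0.0175}]'

```text
time_s: 21.98
position: [0.4728, -0.165, 0.0524]
tool_rot: [[0.999, 0.032, 0.001], [0.032, -0.999, -0.0], [0.001, 0.0, -1.0]]
ft_force: [2.1, -2.7, -4.9]
grip_width: 0.0147
```

Run:
```python
from h import *
tq()
```

```text
t 21.98 p [ 472.8 -165.    52.4] phi 1.82 F [ 2.1 -2.7 -4.9] M [-0.419 -0.086 -0.028] r×F 0.327  d 0.1193 brg 2.31 w 0.0147
```

Emit:
play_rows --commands '[{"grip": 1,"x": 0,"y": -0.0021,"z": 0,"rx": 0,"ry": 0,"rz": 0.0175},{"grip": 1,"x": 0,"y": -0.0021,"z": 0,"rx": 0,"ry": 0,"rz": 0.0175},{"grip": 1,"x": 0,"y": -0.0021,"z": 0,"rx": 0,"ry": 0,"rz": 0.0175}]'

```text
time_s: 22.35
position: [0.4728, -0.1588, 0.0524]
tool_rot: [[1.0, -0.021, 0.001], [-0.021, -1.0, -0.0], [0.001, 0.0, -1.0]]
ft_force: [2.9, -2.6, -4.9]
grip_width: 0.0144
```

Run:
```python
from h import *
tq()
```

```text
t 22.35 p [ 472.8 -158.8   52.4] phi -1.19 F [ 2.9 -2.6 -4.9] M [-0.376 -0.351  0.032] r×F 0.309  d 0.1193 brg -0.69 w 0.0144
```

Emit:
play_rows --commands '[{"grip": 1,"x": 0,"y": -0.0021,"z": 0,"rx": 0,"ry": 0,"rz": 0.0175},{"grip": 1,"x": 0,"y": -0.0021,"z": 0,"rx": 0,"ry": 0,"rz": 0.0175}]'

```text
time_s: 22.6
position: [0.4729, -0.1546, 0.0524]
tool_rot: [[0.998, -0.056, 0.001], [-0.056, -0.998, -0.0], [0.001, 0.0, -1.0]]
ft_force: [3.8, -2.7, -4.9]
grip_width: 0.0145
```

Run:
```python
from h import *
tq()
```

```text
t 22.60 p [ 472.9 -154.6   52.4] phi -3.19 F [ 3.8 -2.7 -4.9] M [-0.493 -0.537  0.012] r×F 0.301  d 0.1193 brg -2.71 w 0.0145
```

Emit:
play_rows --commands '[{"grip": 1,"x": 0.0002,"y": -0.0021,"z": 0,"rx": 0,"ry": 0,"rz": 0.0175},{"grip": 1,"x": 0.0001,"y": -0.0021,"z": 0,"rx": 0,"ry": 0,"rz": 0.0175},{"grip": 1,"x": 0.0001,"y": -0.0021,"z": 0,"rx": 0,"ry": 0,"rz": 0.0175}]'

```text
time_s: 22.98
position: [0.4734, -0.1484, 0.0524]
tool_rot: [[0.994, -0.108, 0.0], [-0.108, -0.994, -0.001], [0.0, 0.001, -1.0]]
ft_force: [3.1, -4.9, -5.1]
grip_width: 0.0144
```

Run:
```python
from h import *
tq()
```

```text
t 22.98 p [ 473.4 -148.4   52.4] phi -6.18 F [ 3.1 -4.9 -5.1] M [-0.792 -0.279  0.125] r×F 0.541  d 0.1192 brg -5.67 w 0.0144
```

Emit:
play_rows --commands '[{"grip": 1,"x": 0,"y": -0.0021,"z": 0,"rx": 0,"ry": 0,"rz": 0.0175},{"grip": 1,"x": 0,"y": -0.0021,"z": 0,"rx": 0,"ry": 0,"rz": 0.0175}]'

```text
time_s: 23.22
position: [0.4739, -0.1445, 0.0525]
tool_rot: [[0.99, -0.142, 0.0], [-0.142, -0.99, -0.001], [0.0, 0.001, -1.0]]
ft_force: [2.0, -6.9, -3.8]
grip_width: 0.0149
```

Run:
```python
from h import *
tq()
```

```text
t 23.23 p [ 473.9 -144.5   52.5] phi -8.17 F [ 2.  -6.9 -3.8] M [-1.102 -0.227  0.259] r×F 0.783  d 0.1191 brg -7.56 w 0.0149
```

Torque climbed from 0.31 through 0.67 to 1.04 N m over 5°. The nut is on its stop after about 1.5 rad in total, which is in the expected range. Holding briefly.

Emit:
play_rows --commands '[{"grip": 1,"x": 0,"y": -0.0003,"z": 0,"rx": 0,"ry": 0,"rz": 0.0025},{"grip": 1,"x": 0,"y": 0,"z": 0,"rx": 0,"ry": 0,"rz": 0},{"grip": 1,"x": 0,"y": 0,"z": 0,"rx": 0,"ry": 0,"rz": 0}]'

```text
time_s: 23.6
position: [0.474, -0.1443, 0.0525]
tool_rot: [[0.99, -0.144, 0.0], [-0.144, -0.99, -0.001], [0.0, 0.001, -1.0]]
ft_force: [2.6, -6.6, -3.9]
grip_width: 0.0143
```

Run:
```python
from h import *
tq()
im=optics.get_image('wrist'); cv2.imwrite('pics/w11.png',im['color'][:250]);np.savez('/tmp/w11.npz',**im)
arc(0,4,1)
c=im['color'].astype(int)
for f in ['w11']:
    red=(c[...,2]>170)&(c[...,1]<110)&(c[...,0]<110)
    n,l,s,ce=cv2.connectedComponentsWithStats(red[:180].astype(np.uint8))
    for k in range(1,n):
        if s[k,4]>5:
            v,u=np.where(l[:,:]==k)
            P=ray(im,np.c_[u,v],0.0545)[:,:2]; m=P.mean(0)-NUT
            ax=np.linalg.svd(P-P.mean(0))[2][0]
            print(f,s[k],ce[k].round(1),'r %.1f ang %.1f axis %.1f'%(np.hypot(*m)*1000,np.degrees(np.arctan2(m[1],m[0])),np.degrees(np.arctan2(ax[1],ax[0]))%180))
for f in ['w3','w7','w9','w10','w11']:
    im=dict(np.load(f'/tmp/{f}.npz')); c=im['color'].astype(int)
    red=(c[...,2]>170)&(c[...,1]<110)&(c[...,0]<110)
    n,l,s,ce=cv2.connectedComponentsWithStats(red[:180].astype(np.uint8))
    for k in range(1,n):
        if s[k,4]>5 and ce[k][1]>40:
            v,u=np.where(l==k); P=ray(im,np.c_[u,v],0.035)[:,:2]; m=P.mean(0)-NUT
            print(f,'col mark',np.degrees(np.arctan2(m[1],m[0])).round(1), np.hypot(*m).round(4))
```

```text
t 23.60 p [ 474.  -144.3   52.5] phi -8.27 F [ 2.6 -6.6 -3.9] M [-1.058 -0.241  0.238] r×F 0.741  d 0.1191 brg -7.65 w 0.0143
rows 1: x 0.00033 y 0.00833 rz -0.06981
w11 [272  56  10  26 175] [275.7  69.5] r 37.5 ang -175.4 axis 3.5
w3 col mark 154.3 0.0162
w3 col mark -167.7 0.0317
w7 col mark -166.6 0.0366
w9 col mark -171.0 0.0346
w10 col mark -163.9 0.0346
w11 col mark -172.8 0.0358
```

View pics/w11.png

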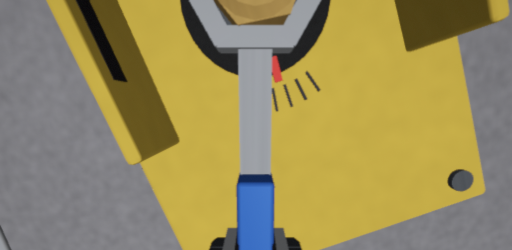

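Held at about 0.98–1.04 N m, which is about 0.065 rad of column twist. Backing off 11° into the middle of the play, then lifting.

Emit:
play_rows --commands '[{"grip": 1,"x": 0.0002,"y": 0.0042,"z": 0,"rx": 0,"ry": 0,"rz": -0.035},{"grip": 1,"x": 0.0003,"y": 0.0062,"z": 0,"rx": 0,"ry": 0,"rz": -0.052},{"grip": 1,"x": 0.0003,"y": 0.0062,"z": 0,"rx": 0,"ry": 0,"rz": -0.052},{"grip": 1,"x": 0.0003,"y": 0.0062,"z": 0,"rx": 0,"ry": 0,"rz": -0.052},{"grip": 1,"x": 0,"y": 0,"z": 0,"rx": 0,"ry": 0,"rz": 0}]'

```text
time_s: 24.28
position: [0.4727, -0.1662, 0.0522]
tool_rot: [[0.999, 0.045, -0.001], [0.045, -0.999, 0.001], [-0.001, -0.001, -1.0]]
ft_force: [0.1, -0.0, -2.7]
grip_width: 0.0144
```

Run:
```python
from h import *
tq()
```

```text
t 24.27 p [ 472.7 -166.2   52.2] phi 2.59 F [ 0.1 -0.  -2.7] M [-0.003  0.008 -0.023] r×F 0.006  d 0.1195 brg 2.87 w 0.0144
```

Force-free. Lifting straight up.

Emit:
play_rows --commands '[{"grip": 1,"x": 0,"y": 0,"z": -0.005,"rx": 0,"ry": 0,"rz": 0},{"grip": 1,"x": 0,"y": 0,"z": -0.01,"rx": 0,"ry": 0,"rz": 0},{"grip": 1,"x": 0,"y": 0,"z": -0.02,"rx": 0,"ry": 0,"rz": 0},{"grip": 1,"x": 0,"y": 0,"z": -0.03,"rx": 0,"ry": 0,"rz": 0},{"grip": 1,"x": 0,"y": 0,"z": -0.025,"rx": 0,"ry": 0,"rz": 0},{"grip": 1,"x": 0,"y": 0,"z": 0,"rx": 0,"ry": 0,"rz": 0},{"grip": 1,"x": 0,"y": 0,"z": 0,"rx": 0,"ry": 0,"rz": 0}]'

```text
time_s: 25.15
position: [0.4728, -0.1662, 0.1416]
tool_rot: [[0.999, 0.047, -0.001], [0.047, -0.999, 0.001], [-0.001, -0.001, -1.0]]
ft_force: [0.4, -0.2, -3.7]
grip_width: 0.0146
```

```bash
python3 - <<'E'
from h import *
tq()
im=optics.get_image('wrist'); np.savez('/tmp/w12.npz',**im); cv2.imwrite('pics/w12.png',im['color'])
c=im['color'].astype(int)
red=(c[...,2]>170)&(c[...,1]<110)&(c[...,0]<110)
n,l,s,ce=cv2.connectedComponentsWithStats(red[:180].astype(np.uint8))
for k in range(1,n):
    if s[k,4]>5:
        v,u=np.where(l==k); P=ray(im,np.c_[u,v],0.0545)[:,:2]; m=P.mean(0)-NUT
        print(s[k],'r %.1f ang %.1f'%(np.hypot(*m)*1000,np.degrees(np.arctan2(m[1],m[0]))))
plan([0.522,0.1912,0.13],-1.1,9)
E
python3 tilt.py /tmp/w12.npz
```

```text
t 25.15 p [ 472.8 -166.2  141.6] phi 2.67 F [ 0.4 -0.2 -3.7] M [-0.036  0.048  0.007] r×F 0.029  d 0.1193 brg 2.86 w 0.0146
[233   9  10  10  55] r 13.2 ang 66.1
x 0.0073 y -0.0394 z 0.0013 | r -0.0001 0.0002 0.0073
x 0.0070 y -0.0395 z 0.0013 | r -0.0001 0.0002 0.0073
x 0.0067 y -0.0395 z 0.0013 | r -0.0001 0.0002 0.0073
x 0.0064 y -0.0396 z 0.0013 | r -0.0001 0.0002 0.0073
x 0.0062 y -0.0396 z 0.0013 | r -0.0001 0.0002 0.0073
x 0.0059 y -0.0397 z 0.0013 | r -0.0001 0.0002 0.0073
x 0.0056 y -0.0397 z 0.0013 | r -0.0001 0.0002 0.0073
x 0.0053 y -0.0397 z 0.0013 | r -0.0001 0.0002 0.0073
x 0.0050 y -0.0398 z 0.0013 | r -0.0001 0.0002 0.0073
handle 190 [35.3 -0.6 -9.6]
handle 205 [28.8 -0.7 -9.6]
handle 220 [22.  -0.7 -9.7]
handle 235 [15.2 -0.6 -9.7]
handle 250 [ 8.  -0.7 -9.6]
handle 265 [ 0.9 -0.7 -9.6]
handle 280 [-6.8 -0.7 -9.6]
handle 295 [-14.5  -0.6  -9.6]
shank 60 [86.8 -0.6  6.5]
shank 75 [81.  -0.6  6.7]
shank 90 [75.  -0.6  6.4]
shank 105 [68.8 -0.6  6.4]
shank 120 [62.5 -0.6  6.2]
shank 135 [56.  -0.6  6.6]
shank 150 [49.3 -0.6  6.4]
```

View pics/w12.png

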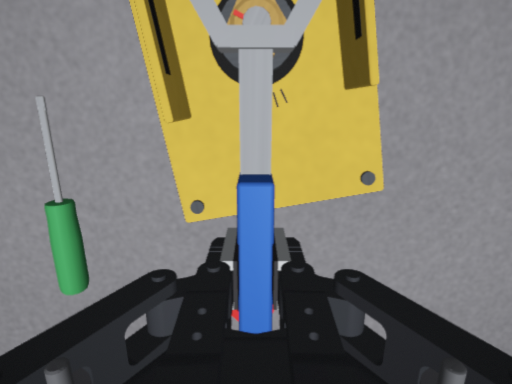

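The nut's mark now stands at 66°, so it has turned about 81° (1.42 rad), inside the expected 1.3–1.7 rad. The wrench is still square in the grip. Carrying it back to its original spot.

Emit:
play_rows --commands '[{"grip": 1,"x": 0.0073,"y": -0.0394,"z": 0.001,"rx": 0,"ry": 0,"rz": 0.0073},{"grip": 1,"x": 0.007,"y": -0.0395,"z": 0.001,"rx": 0,"ry": 0,"rz": 0.0073},{"grip": 1,"x": 0.0067,"y": -0.0395,"z": 0.001,"rx": 0,"ry": 0,"rz": 0.0073},{"grip": 1,"x": 0.0064,"y": -0.0396,"z": 0.001,"rx": 0,"ry": 0,"rz": 0.0073},{"grip": 1,"x": 0.0062,"y": -0.0396,"z": 0.001,"rx": 0,"ry": 0,"rz": 0.0073},{"grip": 1,"x": 0.0059,"y": -0.0397,"z": 0.001,"rx": 0,"ry": 0,"rz": 0.0073},{"grip": 1,"x": 0.0056,"y": -0.0397,"z": 0.001,"rx": 0,"ry": 0,"rz": 0.0073},{"grip": 1,"x": 0.0053,"y": -0.0397,"z": 0.001,"rx": 0,"ry": 0,"rz": 0.0073},{"grip": 1,"x": 0.005,"y": -0.0398,"z": 0.001,"rx": 0,"ry": 0,"rz": 0.0073},{"grip": 1,"x": 0,"y": 0,"z": 0,"rx": 0,"ry": 0,"rz": 0},{"grip": 1,"x": 0,"y": 0,"z": 0,"rx": 0,"ry": 0,"rz": 0}]'

```text
time_s: 26.58
position: [0.5221, 0.1905, 0.1324]
tool_rot: [[1.0, -0.019, -0.002], [-0.019, -1.0, -0.001], [-0.002, 0.001, -1.0]]
ft_force: [-0.2, -0.4, -2.7]
grip_width: 0.0144
```

Run:
```python
from h import *
st(); plan([0.522,0.1912,0.0205],-1.1,1)
im=optics.get_image('wrist'); cv2.imwrite('pics/w13.png',im['color'])
```

```text
time_s 26.575
q [7.846966424018932, 28.518958916127243, 83.33157451408468, -0.015564915229084791, 68.26893868977741, 98.9414752379854]
position [0.5220730577933707, 0.1904997560938644, 0.1323650567800439]
tool_rot [[0.9998, -0.019, -0.002], [-0.019, -0.9998, -0.0005], [-0.002, 0.0006, -1.0]]
ft_force [-0.15670912254617378, -0.4481104115387383, -2.720976983085762]
wrist_torque [-0.020975013161238523, 0.024777258719339088, 0.048797856999241655]
grip_width 0.014385686514580337
x 0.0001 y -0.0008 z 0.1119 | r 0.0006 0.0020 0.0002
```

View pics/w13.png

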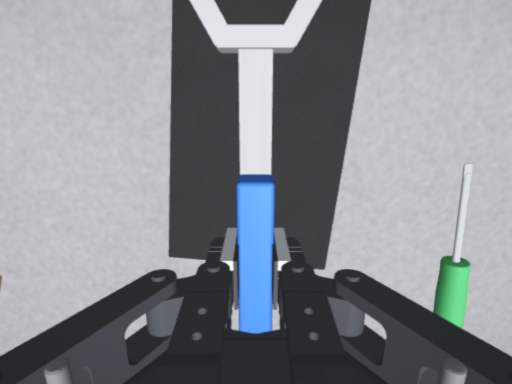

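The mat lies below just as when I picked the wrench up. Lowering.

Emit:
play_rows --commands '[{"grip": 1,"x": 0,"y": -0.0008,"z": 0.03,"rx": 0,"ry": 0.001,"rz": 0},{"grip": 1,"x": 0,"y": 0,"z": 0.03,"rx": 0,"ry": 0,"rz": 0},{"grip": 1,"x": 0,"y": 0,"z": 0.025,"rx": 0,"ry": 0,"rz": 0},{"grip": 1,"x": 0,"y": 0,"z": 0.015,"rx": 0,"ry": 0,"rz": 0},{"grip": 1,"x": 0,"y": 0,"z": 0.008,"rx": 0,"ry": 0,"rz": 0},{"grip": 1,"x": 0,"y": 0,"z": 0.003,"rx": 0,"ry": 0,"rz": 0},{"grip": 1,"x": 0,"y": 0,"z": 0,"rx": 0,"ry": 0,"rz": 0}]'

```text
time_s: 27.5
position: [0.5229, 0.1917, 0.0228]
tool_rot: [[1.0, -0.019, 0.002], [-0.019, -1.0, 0.0], [0.002, -0.0, -1.0]]
ft_force: [-0.3, -0.2, -3.2]
grip_width: 0.0147
```

Run:
```python
from h import *
st()
```

```text
time_s 27.5
q [7.953374904287273, 37.11493688988743, 89.55540562721167, -0.0129833477119996, 53.222120461223525, 99.05880130877065]
position [0.5229217206626025, 0.19165455207418663, 0.022782256208636602]
tool_rot [[0.9998, -0.0192, 0.0019], [-0.0192, -0.9998, 0.0001], [0.0019, -0.0001, -1.0]]
ft_force [-0.26775658790763224, -0.19268486270921656, -3.1623331131162096]
wrist_torque [0.003452022686272597, 0.025483308246001545, 0.012348079533426239]
grip_width 0.014674609606281029
```

Emit:
play_rows --commands '[{"grip": 1,"x": 0,"y": 0,"z": 0.0015,"rx": 0,"ry": 0,"rz": 0},{"grip": 1,"x": 0,"y": 0,"z": 0.0012,"rx": 0,"ry": 0,"rz": 0},{"grip": 1,"x": 0,"y": 0,"z": 0,"rx": 0,"ry": 0,"rz": 0}]'

```text
time_s: 27.88
position: [0.5228, 0.1917, 0.02]
tool_rot: [[1.0, -0.019, 0.002], [-0.019, -1.0, 0.0], [0.002, -0.0, -1.0]]
ft_force: [-0.5, 0.0, -0.2]
grip_width: 0.0146
```

Run:
```python
from h import *
st()
```

```text
time_s 27.875
q [7.962151644633072, 37.362289671585806, 89.68038906111583, -0.010439724335059264, 52.86735939453445, 99.06010791982325]
position [0.5227607546287422, 0.19172515530280998, 0.019956411078137153]
tool_rot [[0.9998, -0.0191, 0.0016], [-0.0191, -0.9998, 0.0001], [0.0016, -0.0001, -1.0]]
ft_force [-0.49711497666404525, 0.007061393988061293, -0.24358976368835028]
wrist_torque [0.021279051523773112, 0.16542691580408886, 0.0018365173984848022]
grip_width 0.014567325120135163
```

The weight is now on the mat: the force reading went from -3.2 N to -0.2 N. Opening and retreating upward.

Emit:
play_rows --commands '[{"grip": -1,"x": 0,"y": 0,"z": 0,"rx": 0,"ry": 0,"rz": 0},{"grip": -1,"x": 0,"y": 0,"z": 0,"rx": 0,"ry": 0,"rz": 0},{"grip": -1,"x": 0,"y": 0,"z": 0,"rx": 0,"ry": 0,"rz": 0},{"grip": -1,"x": 0,"y": 0,"z": 0,"rx": 0,"ry": 0,"rz": 0},{"grip": -1,"x": 0,"y": 0,"z": 0,"rx": 0,"ry": 0,"rz": 0},{"grip": -1,"x": 0,"y": 0,"z": -0.01,"rx": 0,"ry": 0,"rz": 0},{"grip": -1,"x": 0,"y": 0,"z": -0.03,"rx": 0,"ry": 0,"rz": 0},{"grip": -1,"x": 0,"y": 0,"z": -0.05,"rx": 0,"ry": 0,"rz": 0},{"grip": -1,"x": 0.02,"y": 0,"z": -0.05,"rx": 0,"ry": 0,"rz": 0},{"grip": -1,"x": 0.03,"y": 0,"z": -0.05,"rx": 0,"ry": 0,"rz": 0},{"grip": -1,"x": 0,"y": 0,"z": 0,"rx": 0,"ry": 0,"rz": 0},{"grip": -1,"x": 0,"y": 0,"z": 0,"rx": 0,"ry": 0,"rz": 0}]'

```text
time_s: 29.38
position: [0.5717, 0.1906, 0.2092]
tool_rot: [[1.0, -0.019, -0.0], [-0.019, -1.0, -0.0], [-0.0, 0.0, -1.0]]
ft_force: [1.0, 0.2, -0.3]
grip_width: 0.0852
```

Run:
```python
from h import *
st()
im=optics.get_image('wrist'); cv2.imwrite('pics/w14.png',im['color'])
W=cloud(im)
c=im['color']; hsv=cv2.cvtColor(c,cv2.COLOR_BGR2HSV)
roi=np.zeros(c.shape[:2],bool); roi[60:300,200:320]=1
blue=(abs(hsv[...,0].astype(int)-108)<15)&(hsv[...,1]>120)&roi
print('handle z',np.nanpercentile(W[blue][:,2],[10,50,90]), np.nanmean(W[blue],0))
ring=roi&(c.min(2)>120)&(W[...,2]>0.008)&(np.arange(384)[:,None]<200); print('steel z',np.nanpercentile(W[ring][:,2],[10,50,90]))
t=optics.get_image('top'); cv2.imwrite('pics/t14.png',t['color'])
t=optics.get_image('scene'); cv2.imwrite('pics/s14.png',t['color'])
```

```text
time_s 29.375
q [7.200731801739873, 28.617096654091846, 69.04812363667152, -0.008021890375509154, 82.35244213993285, 98.30041123387146]
position [0.5717119552544201, 0.19063145486739425, 0.20921698010984519]
tool_rot [[0.9998, -0.0192, -0.0003], [-0.0192, -0.9998, -0.0002], [-0.0003, 0.0002, -1.0]]
ft_force [1.0426499543825023, 0.24188346595232874, -0.2854138711275298]
wrist_torque [0.028184628529835786, 0.013168887847445996, 0.026575130296682934]
grip_width 0.08520529615697615
handle z [0.0274 0.0291 0.0301] [0.5195 0.193  0.0275]
steel z [0.0129 0.0168 0.0181]
```

View pics/w14.png

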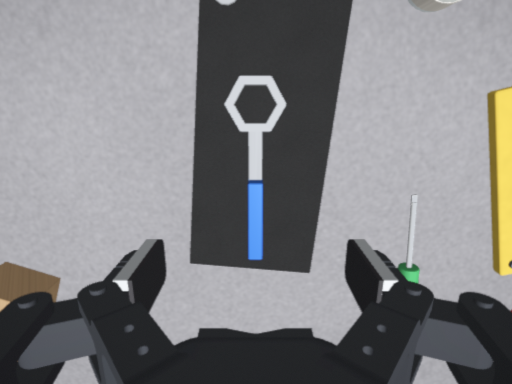

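View pics/s14.png

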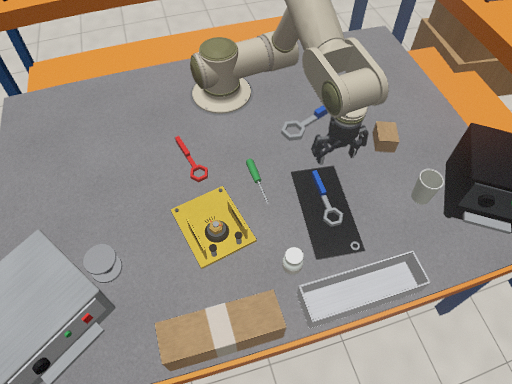

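The wrench lies flat on the mat, with its ring at (255,103) and handle end at (255,258) in the wrist view. It is released and everything else looks unmoved. Handing in.

```bash
python3 -c "
from rig import order
print(order.close_job())"
```

```text
the job is handed in; nothing more can be done
None
```

The nut is snug on its stop and the wrench is back flat on the mat, released. I handed the job in at about 29.5 s; the hand-in gives no verdict.

- **First stroke:** I gripped the small blue wrench 120 mm from its ring, seated it at 29° and turned the nut 44° clockwise against about 0.3 N m. Then I lifted the wrench off with no force on it.
- **Second stroke:** I reseated at 45° and swung on until the torque climbed from 0.31 through 0.67 to about 1.0 N m over 5°. I held that for about 0.4 s, which is about 0.065 rad of column twist. Then I backed off into the play and lifted off.
- **Nut travel:** its mark turned about 81° (1.42 rad) in total, inside the expected 1.3–1.7 rad.
- **Wrench:** it is back at its original spot on the mat. Handle top is at 29 mm and steel top at 17 mm, so it lies flat. The gripper is open, about 0.2 m up, and touches nothing.
- **Other things:** the screwdriver, jar, cup, spool, carton and washer look unmoved in the last pictures; I did not measure them. At no point did I see contact with the cheeks.

One check was no use: the column's red mark was too partly hidden to read its twist, so "snug" rests on the wrist force and torque. Mid-way through the second stroke the running torque read up to about 0.5 N m while the wrench pressed sideways on the nut. It returned to 0.3 N m before the stop.

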